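# Clear the bandsaw bearing plate and hold the grease coupler on its tilted nipple

### The job

Using the scraper block, not your fingers, wipe the three loose wood chips off the bearing plate onto the bench, then stand or lay the scraper back down on the bench, clear of the plate. Then take the grease coupler from the wooden rack, press it squarely along the tilted grease nipple until its nose snaps fully home on the ball, keep pushing until its spring-loaded sleeve has gone at least two thirds of the way into the handle, and finish while holding it pressed like that. Leave the other tool in the rack, the tin and the jar where they are.

Things in the scene. Friction and masses are not known exactly. Their poses are not given: they have to be found in the camera images.
- bracket: Fixed grey bearing plate, 200 mm square, 30 mm thick, flat on the bench. Origin at bench height; in this frame the plate spans x -110 to +90 mm and y -100 to +100 mm, its top at z = 30 mm. A dark bearing housing stands on the part x > +10 mm; the strip x -110 to +8 mm is flat and open and carries the chips. The grease nipple leans from the housing towards -x.
- bearing_shaft (a point): Centre of the dark bearing housing (36 mm radius about this point, 50 mm wide along y, top at 108 mm above the bench) and of its 25 mm steel shaft, which lies along the bracket's y from -85 to +85 mm; bracket x = +45 mm, 72 mm above the bench.
- nipple_ball (a point): Centre of the 16 mm ball head of the fixed steel grease nipple, 131 mm above the bench, at bracket x = +17 mm, y = 0. z axis: the nipple's own axis, pointing outward away from the housing; it leans 0.44 rad (25 deg) from vertical towards the bracket's -x. Under the ball a 9 mm neck, then a 21 mm hexagon whose top lies 20 mm below the ball centre.
- chip0_center (a point): Centre of a loose rectangular wood chip 34 x 26 x 16 mm (11 g) lying on the open strip of the plate.
- chip1_center (a point): Centre of a loose wood chip 40 x 22 x 18 mm (11 g) lying on the open strip of the plate.
- chip2_center (a point): Centre of a loose wood chip 30 x 30 x 17 mm (11 g) lying on the open strip of the plate.
- scraper_center (a point): Centre (40 mm above its underside) of the loose wooden scraper block, standing upright on the bench: 100 mm long (its x), 26 mm thick (its y), 80 mm high with flat parallel sides; above 45 mm it is 70 mm long. Straight lower edge with a steel strip. About 0.2 kg. Grip it across the 26 mm thickness near or above the centre.
- rack: Fixed wooden tool rack 200 mm (its x) by 90 mm (its y) by 55 mm high, origin at the centre of its underside, with two 44 mm through holes at x = -55 and +55 mm. It stands on one side of the bearing plate, the scraper on the other; which side varies. One hole holds the grease coupler, the other the drift.
- coupler_grip (a point): Point on the axis of the loose grease coupler (0.4 kg) half-way along its 28 mm square black grip, which reaches from 28 mm below to 30 mm above this point, faces parallel to this frame's x and y. z axis: the coupler's axis, nose towards -z. It hangs by its collar in the rack, nose in the hole; lift at least 50 mm to clear the rack.
- coupler_collar (a point): Centre of the top face of the coupler's round steel collar, 52 mm diameter, 22 mm thick, 28 mm below coupler_grip. Its underside rests on the rack's top around the hole; the fingertips may bear on its top face when pushing.
- socket (a point): Point inside the coupler's sleeve where the nipple's ball centre sits when fully home; moves with the sleeve; 74 mm noseward of coupler_grip with the sleeve fully out; same axes. Two sprung jaws in the bore ride over the ball (about 4 to 8 N) and snap shut behind it when socket comes within about 5 mm of the ball centre; then the ball bears on the bore's flat bottom.
- coupler_mouth (a point): Centre of the open lower lip of the sleeve's bell mouth, 16 mm noseward of socket: 37 mm outside diameter, about 28 mm inside, narrowing to 19.6 mm bore within 8 mm. Above the bell the sleeve is 29 mm in diameter.
- sleeve (a joint): How far the coupler's sleeve has been pushed into the handle, in m: 0 fully out, 0.012 fully in (hard stop). Its spring needs 10 N to start and 14.8 N when fully in, and pushes the sleeve out again when released.
- drift_center (a point): Point 20 mm above the collar's underside on a loose drift (a bystander) standing in the rack's other hole: like the coupler a steel collar with a black grip, but the grip is round, 24 mm diameter. Leave it.
- tin: Bystander: closed steel tin, 72 mm diameter, 85 mm high, origin at its underside.
- jar: Bystander: glass jar, 60 mm diameter, 90 mm high, origin at its underside.
Not all that is in view belongs to the job. Leave any green or orange look-alike of the part that bears coupler_grip alone.

How it is judged:
By the outcome, as a careful person would: the job done as asked, in the order asked, and still so for the second after the job is handed in, while the arm keeps its last pose, push and grip.
It also fails if it takes over 72 s, if anything falls off the work surface, if the arm or the gripper's body presses on something with over 40 N, if the wrist force passes 120 N, or if a joint passes its speed limit or range.

### The arm

A 7-joint arm with a two-finger parallel gripper is mounted at the origin on the work surface. World frame = base frame: x ahead of the robot, y to its left, z up, the work surface at z = 0. Lengths are in m, angles in rad, forces in N, time in s.
With the tool pointing down it reaches from about 0.35 to 0.775 m from the base axis. Payload 3.1 kg.
Tool frame: the origin (TCP) lies midway between the tips of the shut fingers; the grasp point (between the pads) lies 19 mm behind it; z points along the fingers, y is the direction in which the jaws open and shut (so a half turn about z gives the same grasp; the last joint's range is limited). The gripper opens to 85 mm and grips with 20 to 120 N. Pads are 22 mm wide; open, the fingers measure 114 mm over their backs; the gripper's body (76 mm by 85 mm) begins 54 mm behind the grasp point. The pads swing forward as they close: fully open they stand 13 mm farther back than shut.
Start: joints at [-1.159, 0.311, 0.014, 1.512, -0.004, 1.319, -0.027], TCP at [0.241, 0.494, 0.21] pointing down, gripper open.
Joint ranges: [-2.7, 2.7], [-0.3, 1.91], [-1.27, 1.3], [0.12, 2.57], [-1.44, 4.58], [0.2, 2.03], [-3.05, 3.05]. Speed limits (rad/s): [2.79, 2.79, 3.14, 3.14, 3.14, 3.14, 3.14].

### API

Orientations are given as a rotation vector (axis times angle).
In Python, from cell import env, viewer gives the robot as it stands.
- The arm moves only by the tool drive_tool, never from a script. Its arguments are lists of equal length, an entry for each row: "jaw": the opening, from 0 (shut) to 1 (fully open); "travel": the shift along the tool's x, y, z in mm, a list of three; "yaw": the turn about the tool's z in rad. A call has exactly 5 rows; each row is the pose to reach, as a shift and turn from the pose measured when the call began, along the tool's axes at that moment; what a row does not reach only later rows make up. A row lasts 1/10 s, in which the tool goes at most 50 mm and 8.59 degrees, less where a joint would pass 70% of its speed; a pose out of reach is approached as far as the arm can. A call with a gripper value outside its range is refused whole. The fingers move at their own pace and stop on an object; the grip force is fixed at half the most. Time passes only in rows, so rows that repeat a pose let the fingers close, or fill a call up. It gives the time, the measured TCP pose, the force and the opening at its end, in the units of the state.
- env.sense(): the state, without advancing time (a new reading comes with each control period).
- viewer.camera(name): name is "scene" or "top" or "wrist"; returns a dict with "color" (400x640x3 uint8, red, green, blue), "K" (3x3 intrinsics, pixels), "distortion" ([k1, k2, p1, p2, k3] as OpenCV has them; the pictures are not rectified), "cam_to_world" (4x4, takes a point from camera to world coordinates); the wrist camera has in their place "mount" (4x4, takes a point from camera to tool coordinates, whose origin is the TCP and whose axes are the flange's). Camera axes: x right, y up, looking along -z (the intrinsics and any distortion apply to the point x, -y, -z); pixel columns grow to the right and rows downward; lengths in m; the calibration is good to about 2 mm. A picture is of the moment at which its call begins: read the wrist's pose just before it. There is no depth.
- env.sign_off(): hands the job in, once; it reports no verdict.
The state is a dict: "time_s": time; "qpos": joint angles; "qvel": joint speeds; "joint_efforts": joint torques, N m; "tool_pos": TCP position; "ee_rot": TCP orientation; "force": force on the tool from outside, world axes, zero at the start; "wrist_torque": the same for the moment, N m; "gripper_width": finger opening in m.
Only numpy, scipy, OpenCV 4.12 (cv2) and the standard library are available. Lean on these libraries where they do the work, as an engineer would, in place of code of your own. Each camera call takes 0.05 s, during which the arm holds its last target.

## Working session

There is one attempt and no reset: what is moved stays moved. The work goes in short steps, Python scripts to look and compute and a tool call to move; the robot and the scene stay as the last step left them, time stands still between calls to the robot, and variables do not carry over. Pictures are saved under pics/ and viewed, and the job is handed in when it is done.

Besides the shell and the picture viewer there is one more tool, called after "Emit:" as a command line: name --pt "numbers of a row" for each row, then --argument value for the rest. drive_tool: Moves the arm, as the interface text tells. Its arguments: {"type":"object","properties":{"jaw":{"type":"array"},"travel":{"type":"array"},"yaw":{"type":"array"}},"required":["jaw","travel","yaw"]}

```bash
ls; mkdir -p pics
cat > h.py <<'E'
import numpy as np, cv2
from scipy.spatial.transform import Rotation as R
from cell import env, viewer
def pic(name,fn):
    s=env.sense(); c=viewer.camera(name)
    cv2.imwrite('pics/'+fn,c['color'][:,:,::-1])
    if name=='wrist':
        T=np.eye(4);T[:3,:3]=R.from_rotvec(s['ee_rot']).as_matrix();T[:3,3]=s['tool_pos']
        c['cam_to_world']=T@np.array(c['mount'])
    np.savez('pics/'+fn[:-4]+'.npz',K=c['K'],d=c['distortion'],T=c['cam_to_world'],color=c['color'])
    return c
def load(fn):
    z=np.load('pics/'+fn+'.npz'); return dict(K=z['K'],distortion=z['d'],cam_to_world=z['T'],color=z['color'])
def ray(c,uv):
    p=cv2.undistortPoints(np.array([[uv]],float),np.array(c['K']),np.array(c['distortion']))[0,0]
    T=np.array(c['cam_to_world']); d=T[:3,:3]@np.array([p[0],-p[1],-1]); return T[:3,3],d/np.linalg.norm(d)
def onz(c,uv,z):
    o,d=ray(c,uv); return o+d*(z-o[2])/d[2]
def proj(c,P):
    T=np.linalg.inv(np.array(c['cam_to_world'])); q=T[:3,:3]@np.asarray(P,float)+T[:3,3]
    q=np.array([q[0],-q[1],-q[2]])
    return cv2.projectPoints(q.reshape(1,3),np.zeros(3),np.zeros(3),np.array(c['K']),np.array(c['distortion']))[0][0,0]
def tri(obs):
    A=np.zeros((3,3));b=np.zeros(3)
    for c,uv in obs:
        o,d=ray(c,uv);M=np.eye(3)-np.outer(d,d);A+=M;b+=M@o
    return np.linalg.solve(A,b)
def st():
    s=env.sense(); print({k:np.round(v,4).tolist() for k,v in s.items()}); return s
E
python3 - <<'E'
from h import *
st()
for n in ['scene','top','wrist']:
    c=pic(n,n+'0.png'); print(n,np.round(c['K'],1).tolist(),np.round(c['distortion'],3),np.round(c['cam_to_world'],3).tolist())
E
```

```text
pics
{'time_s': 0.0, 'qpos': [-1.1587, 0.3117, 0.014, 1.5131, -0.0044, 1.3192, -0.0272], 'qvel': [-0.0011, 0.0008, 0.0016, 0.0003, 0.0002, 0.0022, -0.0002], 'joint_efforts': [-0.0001, -37.9914, 0.1457, -23.059, 0.012, 0.0136, -0.0], 'tool_pos': [0.2408, 0.4936, 0.2091], 'ee_rot': [-0.7066, -3.0607, 0.0036], 'force': [-0.931, -0.1496, -0.5722], 'wrist_torque': [0.0295, -0.0561, 0.0055], 'gripper_width': 0.0853}
scene [[487.2, 0.0, 320.4], [0.0, 487.2, 197.7], [0.0, 0.0, 1.0]] [-0.024  0.     0.     0.     0.   ] [[0.507, -0.705, 0.497, 1.128], [0.862, 0.423, -0.28, -0.338], [-0.013, 0.57, 0.822, 1.133], [0.0, 0.0, 0.0, 1.0]]
top [[468.1, 0.0, 325.1], [0.0, 468.1, 198.9], [0.0, 0.0, 1.0]] [0.021 0.    0.    0.    0.   ] [[-0.031, 0.978, -0.207, 0.254], [-1.0, -0.031, 0.003, -0.006], [-0.003, 0.207, 0.978, 1.396], [0.0, 0.0, 0.0, 1.0]]
wrist [[306.0, 0.0, 322.9], [0.0, 306.0, 200.6], [0.0, 0.0, 1.0]] [-0.03  0.    0.    0.    0.  ] [[0.438, -0.866, -0.241, 0.18], [0.899, 0.421, 0.119, 0.525], [-0.002, -0.269, 0.963, 0.372], [0.0, 0.0, 0.0, 1.0]]
```

View pics/scene0.png

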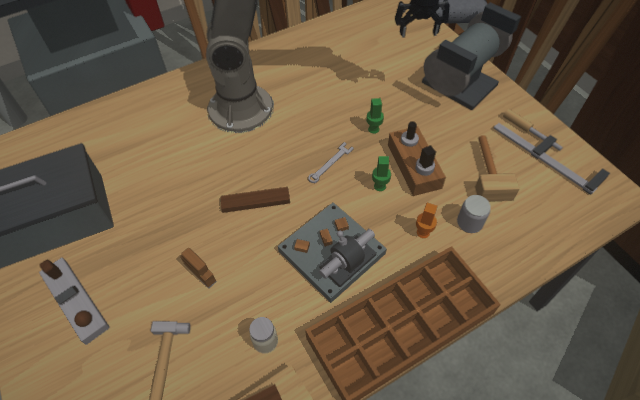

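View pics/top0.png

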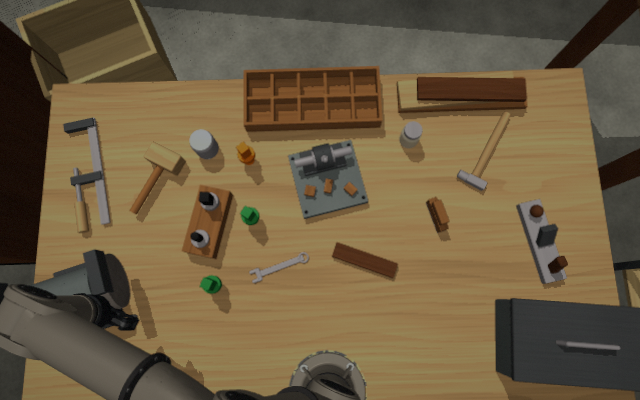

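View pics/wrist0.png

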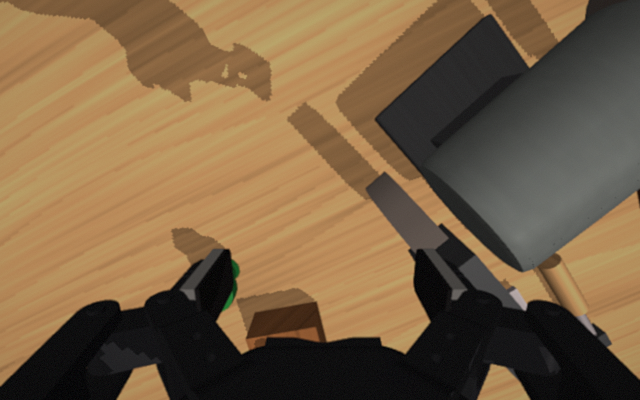

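Scene: plate around (330,250) in scene / (328,180) in top, rack left in top at (208,222), scraper likely at (438,214) in top, base at (240,105) in scene. I'll zoom in.

Run:
```python
from h import *
s=load('scene0');t=load('top0')
def crop(c,x0,x1,y0,y1,k,fn):
    cv2.imwrite('pics/'+fn,cv2.resize(np.ascontiguousarray(c['color'][y0:y1,x0:x1,::-1]),None,fx=k,fy=k,interpolation=cv2.INTER_CUBIC))
crop(t,280,460,130,250,4.4,'tz1.png')
crop(t,180,280,130,270,4.2,'tz2.png')
crop(s,260,400,190,310,5,'sz1.png')
crop(s,360,500,90,240,4,'sz2.png')
crop(s,160,290,230,360,4,'sz3.png')
for n,uv,z in [('scr',(438,214),.04),('plate',(328,180),.03),('rack',(208,222),.05),('tin',(204,144),.085),('jar',(411,134),.09),('arm',(200,300),0.1)]: print(n,onz(t,uv,z).round(3))
```

```text
scr [ 0.485 -0.341  0.04 ]
plate [ 0.601 -0.021  0.03 ]
rack [0.481 0.331 0.05 ]
tin [0.707 0.339 0.085]
jar [ 0.717 -0.269  0.09 ]
arm [0.26  0.336 0.1  ]
```

View pics/tz1.png

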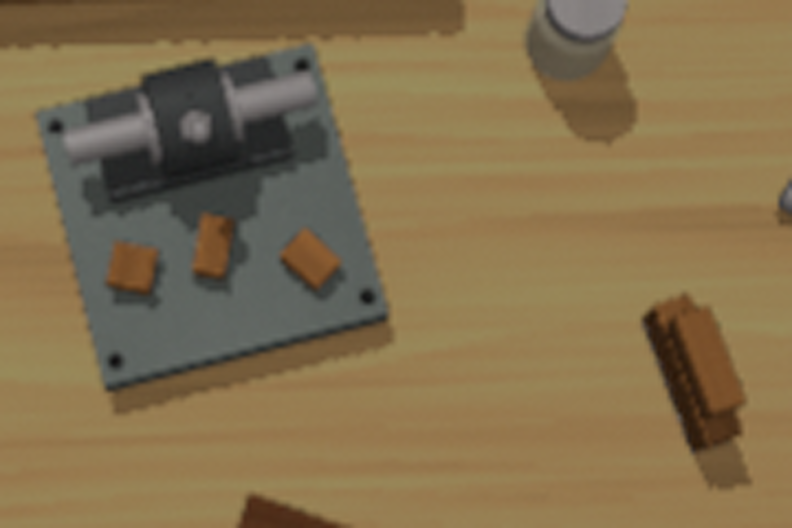

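View pics/tz2.png

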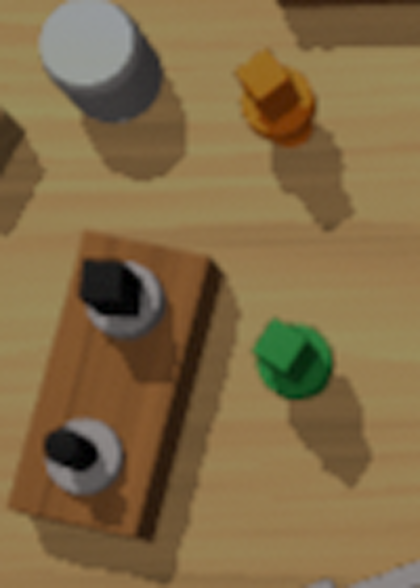

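View pics/sz1.png

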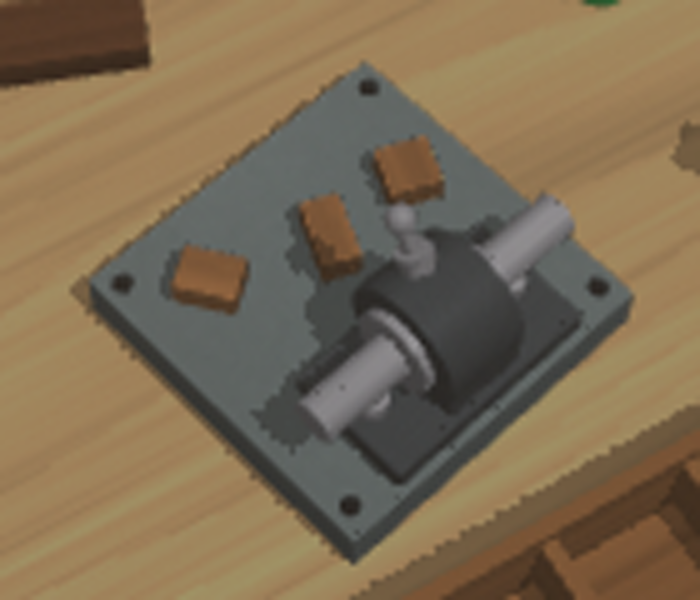

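View pics/sz2.png

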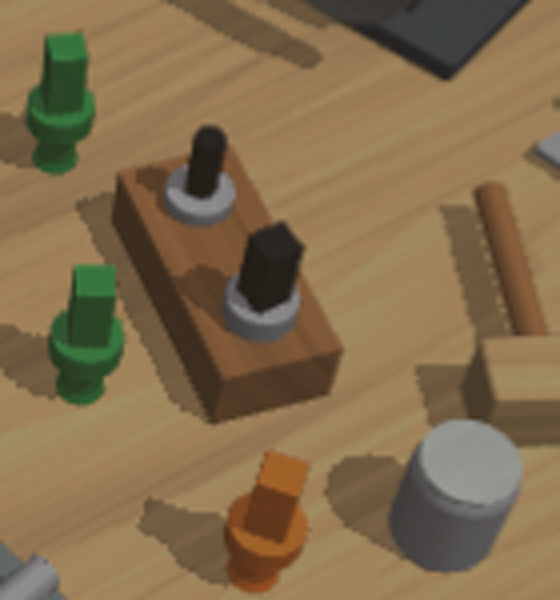

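View pics/sz3.png

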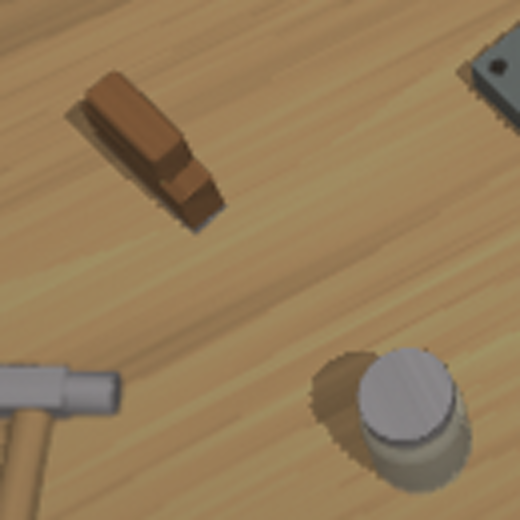

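```bash
cat > meas.py <<'E'
from h import *
s=load('scene0');t=load('top0')
T1=lambda p:(p[0]/4.4+280-.39,p[1]/4.4+130-.39)
T2=lambda p:(p[0]/4.2+180-.39,p[1]/4.2+130-.39)
S1=lambda p:(p[0]/5+260-.4,p[1]/5+190-.4)
S2=lambda p:(p[0]/4+360-.4,p[1]/4+90-.4)
S3=lambda p:(p[0]/4+160-.4,p[1]/4+230-.4)
def fit2(local,world):
    local=np.array(local,float);world=np.array(world)[:,:2]
    lm=local.mean(0);wm=world.mean(0);a=local-lm;b=world-wm
    th=np.arctan2((a[:,0]*b[:,1]-a[:,1]*b[:,0]).sum(),(a*b).sum())
    Rm=np.array([[np.cos(th),-np.sin(th)],[np.sin(th),np.cos(th)]])
    o=wm-Rm@lm; res=world-(local@Rm.T+o); return o,th,Rm,np.abs(res).max()
loc=[(.09,.1),(.09,-.1),(-.11,-.1),(-.11,.1)]
wt=[onz(t,T1(p),.03) for p in [(37,112),(313,44),(388,318),(106,386)]]
ws=[onz(s,S1(p),.03) for p in [(632,298),(353,551),(92,286),(363,64)]]
print('top',fit2(loc,wt));print('scene',fit2(loc,ws));
o,th,Rm,_=fit2(loc+loc,wt+ws)
print('bracket',o,th)
print('ball expected',o+Rm@[.017,0],'tri',tri([(t,T1((195,125))),(s,S1((401,217)))]))
W2B=lambda w:(Rm.T@(np.array(w)[:2]-o)*1000).round(1)
for n,pt,ps in [('a',(132,267),(409,168)),('b',(214,245),(331,235)),('c',(311,259),(211,277))]:
    print(n,W2B(onz(t,T1(pt),.044)),W2B(onz(s,S1(ps),.043)))
print('tin',onz(t,T2((88,42)),.085),W2B(onz(t,T2((88,42)),.085)),onz(s,S2((469,463)),.085));print('jar',W2B(onz(t,T1((585,12)),.09)),onz(s,S3((408,395)),.09),onz(t,T1((585,12)),.09))
E
python3 meas.py
```

```text
top (array([ 0.61669541, -0.01817398]), np.float64(0.2155430925970827), array([[ 0.97686038, -0.21387799],
       [ 0.21387799,  0.97686038]]), np.float64(0.0019023466798337163))
scene (array([ 0.62207225, -0.01641018]), np.float64(0.22271022005320723), array([[ 0.97530242, -0.22087372],
       [ 0.22087372,  0.97530242]]), np.float64(0.002922316450557072))
bracket [ 0.61938389 -0.01729205] 0.2191282967420399
ball expected [ 0.63597738 -0.01359661] tri [ 0.6374864  -0.0113168   0.13596796]
a [-39.4  61.5] [-37.7  65.1]
b [-38.4   4.2] [-36.4   7.6]
c [-64.1 -56.6] [-60.5 -53.9]
tin [0.72098337 0.34933447 0.085     ] [178.9 335.8] [0.72361889 0.35205155 0.085     ]
jar [  44.  -272.2] [ 0.73356399 -0.27243103  0.09      ] [ 0.721508   -0.27344954  0.09      ]
```

```bash
cat > meas2.py <<'E'
from meas import *
print('---')
w=[onz(t,T1(p),.08) for p in [(674,315),(704,304),(746,402),(716,414)]]
v=[onz(s,S3(p),.08) for p in [(188,135),(157,165),(86,97),(115,72)]]
l=[(.035,.013),(.035,-.013),(-.035,-.013),(-.035,.013)]
print(fit2(l,w));print(fit2(l,v))
# upper face order in scene unknown
# coupler: rack top corners z=.055
w=[onz(t,T2(p),.055) for p in [(85,230),(211,260),(140,532),(10,506)]]
l=[(.1,.045),(.1,-.045),(-.1,-.045),(-.1,.045)]
print('rack',fit2(l,w))
v=[onz(s,S2(p),.055) for p in [(342,350),(210,376),(117,177),(232,145)]]
print('rack',fit2(l,v))
ct=onz(t,T2((124,298)),.077);cs=onz(s,S2((262,298)),.077)
print('collar',ct,cs)
print('grip top',onz(t,T2((104,283)),.135),onz(s,S2((274,241)),.135))
dt=onz(t,T2((84,457)),.077);ds=onz(s,S2((201,192)),.077);print('drift',dt,ds)
E
python3 meas2.py | sed -n '/---/,$p'
```

```text
---
(array([ 0.48627746, -0.33973141]), np.float64(0.32149213240371394), array([[ 0.94876499, -0.31598259],
       [ 0.31598259,  0.94876499]]), np.float64(0.0025624494586233837))
(array([ 0.48957748, -0.33656687]), np.float64(0.31821714865324907), array([[ 0.94979473, -0.31287372],
       [ 0.31287372,  0.94979473]]), np.float64(0.0018713590438337313))
rack (array([0.4860234 , 0.33528079]), np.float64(-0.23998651516560987), array([[ 0.97134118,  0.23768953],
       [-0.23768953,  0.97134118]]), np.float64(0.0036801250784024298))
rack (array([0.48616554, 0.33850072]), np.float64(-0.26107641808882526), array([[ 0.96611269,  0.25812064],
       [-0.25812064,  0.96611269]]), np.float64(0.005390415251870118))
collar [0.53881796 0.32270598 0.077     ] [0.54172683 0.3257745  0.077     ]
grip top [0.53677598 0.3215135  0.135     ] [0.53924094 0.32585566 0.135     ]
drift [0.43026488 0.34735049 0.077     ] [0.4413079  0.34783575 0.077     ]
```

```bash
cat >> h.py <<'E'
def plan(targets,ps=None):
    """targets: list of (pos, azimuth of tool y or None). Prints travel mm and yaw per target, all from the current pose"""
    s=env.sense(); M=R.from_rotvec(s['ee_rot']).as_matrix(); p=np.array(s['tool_pos'])
    ay=np.arctan2(M[1,1],M[0,1])
    print('t',round(s['time_s'],2),'pos',p.round(4),'az_y',round(ay,4),'z',M[:,2].round(3),'F',np.round(s['force'],1),'w',round(s['gripper_width'],4),'q',np.round(s['qpos'],3))
    for P,a in targets:
        tr=M.T@(np.array(P)-p)*1000
        if a is None: y=0
        else:
            d=(a-ay+np.pi/2)%np.pi-np.pi/2; y=-d
        print('  travel',tr.round(1).tolist(),'yaw',round(y,4))
E
python3 - <<'E'
from h import *
plan([((.40,.10,.23),None),((.488,-.338,.2),.32+np.pi/2)])
E
```

```text
t 0.15 pos [0.2408 0.4938 0.2094] az_y 1.117 z [-0.001 -0.002 -1.   ] F [ 0.1 -0.   0.6] w 0.0854 q [-1.159  0.312  0.014  1.513 -0.004  1.319 -0.027]
  travel [-315.7, -284.2, -20.1] yaw 0
  travel [-586.8, -639.3, 10.6] yaw -0.7738
```

```bash
cat >> h.py <<'E'
def chain(targets):
    """each target (pos, tool-y az unwrapped) is one call from the predicted previous end; tool assumed as now tilted"""
    s=env.sense(); M=R.from_rotvec(s['ee_rot']).as_matrix(); p=np.array(s['tool_pos'])
    ay=np.arctan2(M[1,1],M[0,1])
    print('t',round(s['time_s'],2),'pos',p.round(4),'az_y',round(ay,4),'z',M[:,2].round(3),'F',np.round(s['force'],1),'w',round(s['gripper_width'],4),'q',np.round(s['qpos'],3))
    for P,a in targets:
        P=np.array(P,float); tr=M.T@(P-p)*1000
        y=0 if a is None else -(a-ay)
        print('  call travel',tr.round(0).tolist(),'|%.0f|'%np.linalg.norm(tr),'yaw',round(y,3))
        M=M@R.from_rotvec([0,0,y]).as_matrix(); p=P; ay=ay if a is None else a
E
python3 - <<'E'
from h import *
a=.32-np.pi/2
chain([((.34,.30,.22),.50),((.40,.08,.22),-.1),((.45,-.15,.22),-.7),((.488,-.338,.2),a),((.488,-.338,.1),a)])
E
```

```text
t 0.15 pos [0.2408 0.4938 0.2094] az_y 1.117 z [-0.001 -0.002 -1.   ] F [ 0.1 -0.   0.6] w 0.0854 q [-1.159  0.312  0.014  1.513 -0.004  1.319 -0.027]
  call travel [-174.0, -131.0, -10.0] |218| yaw 0.617
  call travel [-222.0, -53.0, 0.0] |228| yaw 0.6
  call travel [-224.0, 73.0, 0.0] |235| yaw 0.6
  call travel [-119.0, 150.0, 20.0] |193| yaw 0.551
  call travel [0.0, -0.0, 100.0] |100| yaw -0.0
```

Emit:
drive_tool --jaw '[1, 1, 1, 1, 1]' --pt "-35 -26 -2" --pt "-70 -52 -4" --pt "-104 -79 -6" --pt "-139 -105 -8" --pt "-174 -131 -10" --yaw '[0.12, 0.24, 0.36, 0.48, 0.6]'

```text
time_s: 0.65
tool_pos: [0.3402, 0.298, 0.2195]
ee_rot: [1.586, 2.712, -0.003]
force: [-0.0, 0.1, 0.4]
gripper_width: 0.085
```

Run:
```python
from h import *
a=.32-np.pi/2
chain([((.40,.08,.22),-.1),((.45,-.15,.22),-.7),((.488,-.338,.2),a),((.488,-.338,.1),a)])
```

```text
t 0.65 pos [0.3402 0.298  0.2195] az_y 0.5124 z [-0.001 -0.002 -1.   ] F [-0.   0.1  0.4] w 0.085 q [-0.952  0.104  0.213  1.748 -0.022  1.294 -0.221]
  call travel [-219.0, -55.0, -0.0] |226| yaw 0.612
  call travel [-224.0, 73.0, 0.0] |235| yaw 0.6
  call travel [-119.0, 150.0, 20.0] |193| yaw 0.551
  call travel [0.0, -0.0, 100.0] |100| yaw -0.0
```

Emit:
drive_tool --jaw '[1, 1, 1, 1, 1]' --pt "-44 -11 0" --pt "-88 -22 0" --pt "-132 -33 0" --pt "-175 -44 0" --pt "-219 -55 0" --yaw '[0.12, 0.24, 0.36, 0.48, 0.61]'

```text
time_s: 1.15
tool_pos: [0.3995, 0.0784, 0.2197]
ee_rot: [2.332, 2.105, -0.002]
force: [1.1, 1.4, -0.3]
gripper_width: 0.0856
```

Emit:
drive_tool --jaw '[1, 1, 1, 1, 1]' --pt "-45 15 0" --pt "-90 29 0" --pt "-134 44 0" --pt "-179 58 0" --pt "-224 73 0" --yaw '[0.12, 0.24, 0.36, 0.48, 0.6]'

```text
time_s: 1.65
tool_pos: [0.4491, -0.1534, 0.22]
ee_rot: [2.853, 1.315, -0.001]
force: [1.2, 0.9, 0.3]
gripper_width: 0.0854
```

Emit:
drive_tool --jaw '[1, 1, 1, 1, 1]' --pt "-28 36 4" --pt "-60 75 8" --pt "-90 112 14" --pt "-119 150 20" --pt "-119 150 20" --yaw '[0.14, 0.28, 0.42, 0.55, 0.55]'

```text
time_s: 2.15
tool_pos: [0.4824, -0.3488, 0.197]
ee_rot: [3.101, 0.472, -0.014]
force: [-1.1, 1.0, 0.6]
gripper_width: 0.0856
```

Run:
```python
from h import *
a=.32-np.pi/2
chain([((.488,-.338,.1),a)])
pic('wrist','w1.png')
```

```text
t 2.15 pos [ 0.4824 -0.3488  0.197 ] az_y -1.2685 z [-0.008 -0.006 -1.   ] F [-1.1  1.   0.6] w 0.0856 q [ 0.019  0.524  0.888  1.423 -0.395  1.385 -0.355]
  call travel [10.0, -9.0, 97.0] |98| yaw -0.018
```

View pics/w1.png

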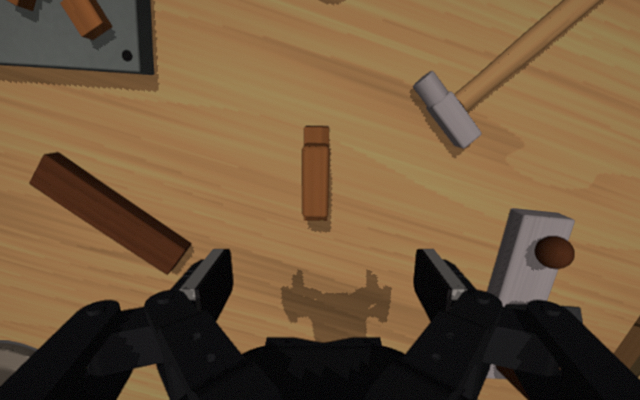

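Run:
```python
from h import *
c=load('w1')
P=[onz(c,p,.08) for p in [(302.5,145.5),(329,145.5),(328,219.5),(302,219)]]
P=np.array(P);print(P.round(4)); print(P.mean(0)); 
d=(P[0]+P[1]-P[2]-P[3])/2; print(np.linalg.norm(d),np.arctan2(d[1],d[0]))
d=(P[1]+P[2]-P[0]-P[3])/2; print(np.linalg.norm(d),np.arctan2(d[1],d[0]))
ctr=P.mean(0)[:2]; a=.32-np.pi/2
chain([((*ctr,.12),a),((*ctr,.042),a)])
plan([((*ctr,.042),a)])
```

```text
[[ 0.5162 -0.3187  0.08  ]
 [ 0.5233 -0.3416  0.08  ]
 [ 0.4554 -0.3622  0.08  ]
 [ 0.4484 -0.3381  0.08  ]]
[ 0.48585627 -0.34015173  0.08      ]
0.07071494575707507 0.2865412443804653
0.024578548386076836 -1.2789374302481031
t 2.2 pos [ 0.4835 -0.3449  0.1979] az_y -1.2629 z [-0.006 -0.002 -1.   ] F [-0.4  0.8  0.3] w 0.0856 q [ 0.016  0.52   0.886  1.425 -0.396  1.387 -0.355]
  call travel [4.0, -4.0, 78.0] |78| yaw -0.012
  call travel [0.0, -0.0, 78.0] |78| yaw -0.0
t 2.2 pos [ 0.4835 -0.3449  0.1979] az_y -1.2629 z [-0.006 -0.002 -1.   ] F [-0.4  0.8  0.3] w 0.0856 q [ 0.016  0.52   0.886  1.425 -0.396  1.387 -0.355]
  travel [4.7, -3.9, 155.9] yaw -0.0122
```

Emit:
drive_tool --jaw '[1, 1, 1, 1, 1]' --pt "1 -1 35" --pt "3 -3 75" --pt "4 -4 110" --pt "4 -4 140" --pt "4 -4 155" --yaw '[0, 0, 0, 0, 0]'

```text
time_s: 2.7
tool_pos: [0.4846, -0.3363, 0.0402]
ee_rot: [-3.1, -0.486, 0.013]
force: [0.5, 0.1, 0.2]
gripper_width: 0.0855
```

Emit:
drive_tool --jaw '[0.5, 0, 0, 0, 0]' --pt "0 0 0" --pt "0 0 0" --pt "0 0 0" --pt "0 0 0" --pt "0 0 0" --yaw '[0, 0, 0, 0, 0]'

```text
time_s: 3.2
tool_pos: [0.486, -0.3379, 0.0423]
ee_rot: [-3.103, -0.486, 0.008]
force: [1.5, 0.1, 4.4]
gripper_width: 0.0249
```

Run:
```python
from h import *
plan([])
pic('wrist','w2.png')
```

```text
t 3.2 pos [ 0.486  -0.3379  0.0423] az_y -1.2598 z [-0.005 -0.    -1.   ] F [1.5 0.1 4.4] w 0.0249 q [ 0.045  0.656  0.799  1.631 -0.513  1.082 -0.27 ]
```

View pics/w2.png

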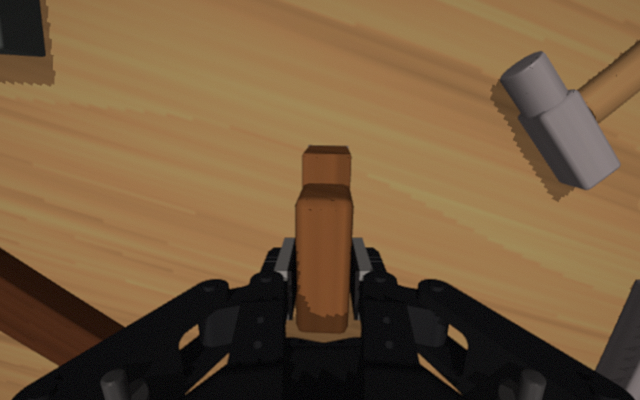

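```bash
cat > br.py <<'E'
from h import *
o=np.array([0.6194,-.0173]);th=.219
Rm=np.array([[np.cos(th),-np.sin(th)],[np.sin(th),np.cos(th)]])
B=lambda x,y,z:(*(o+Rm@[x,y]),z)
E
python3 - <<'E'
from br import *
a=th-np.pi/2
print(B(-.05,.118,0))
chain([((.486,-.338,.17),None),((.50,-.15,.17),a),((.535,.0,.17),a),(B(-.05,.118,.17),a),(B(-.05,.118,.0745),a)])
E
```

```text
(np.float64(0.5449583136834009), np.float64(0.08701891170032913), 0)
t 3.25 pos [ 0.486  -0.3379  0.0423] az_y -1.2599 z [-0.005 -0.    -1.   ] F [ 1.8 -1.2  6.1] w 0.0247 q [ 0.045  0.656  0.799  1.631 -0.513  1.082 -0.27 ]
  call travel [-1.0, -0.0, -128.0] |128| yaw 0
  call travel [71.0, -175.0, -0.0] |189| yaw 0.092
  call travel [67.0, -139.0, -0.0] |154| yaw -0.0
  call travel [29.0, -83.0, -0.0] |88| yaw -0.0
  call travel [0.0, 0.0, 95.0] |96| yaw -0.0
```

Emit:
drive_tool --jaw '[0, 0, 0, 0, 0]' --pt "0 0 -20" --pt "0 0 -50" --pt "0 0 -80" --pt "0 0 -110" --pt "0 0 -128" --yaw '[0, 0, 0, 0, 0]'

```text
time_s: 3.75
tool_pos: [0.4868, -0.3384, 0.1724]
ee_rot: [3.103, 0.486, -0.006]
force: [0.6, -0.4, -1.8]
gripper_width: 0.0248
```

Emit:
drive_tool --jaw '[0, 0, 0, 0, 0]' --pt "10 -25 0" --pt "25 -60 0" --pt "40 -100 0" --pt "56 -140 0" --pt "71 -175 0" --yaw '[0.02, 0.04, 0.06, 0.08, 0.09]'

```text
time_s: 4.25
tool_pos: [0.5002, -0.1472, 0.1715]
ee_rot: [-3.121, -0.346, 0.008]
force: [-0.2, 0.4, -1.6]
gripper_width: 0.0246
```

Emit:
drive_tool --jaw '[0, 0, 0, 0, 0]' --pt "16 -34 0" --pt "33 -70 0" --pt "50 -105 0" --pt "67 -139 0" --pt "67 -139 0" --yaw '[0, 0, 0, 0, 0]'

```text
time_s: 4.75
tool_pos: [0.5357, 0.0123, 0.1701]
ee_rot: [-3.114, -0.365, 0.01]
force: [-0.0, 1.2, -2.2]
gripper_width: 0.0245
```

Run:
```python
from br import *
a=th-np.pi/2
chain([(B(-.05,.118,.17),a),(B(-.05,.118,.0745),a)])
pic('wrist','w3.png');pic('scene','s3.png')
```

```text
t 4.75 pos [0.5357 0.0123 0.1701] az_y -1.3375 z [-0.007  0.006 -1.   ] F [-0.   1.2 -2.2] w 0.0245 q [-0.699  0.407  0.884  1.634 -0.331  1.266 -1.09 ]
  call travel [26.0, -71.0, 0.0] |75| yaw 0.014
  call travel [1.0, 1.0, 95.0] |96| yaw -0.0
```

View pics/w3.png

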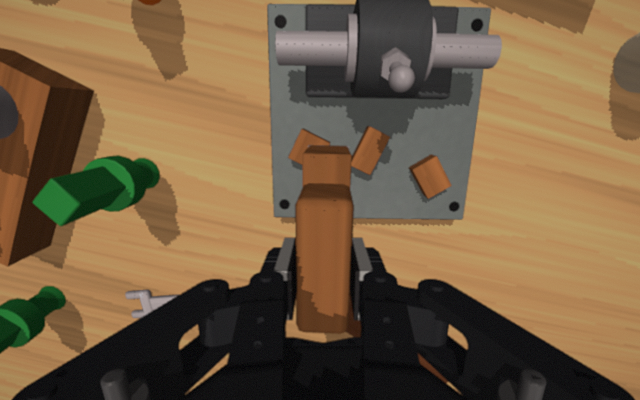

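View pics/s3.png

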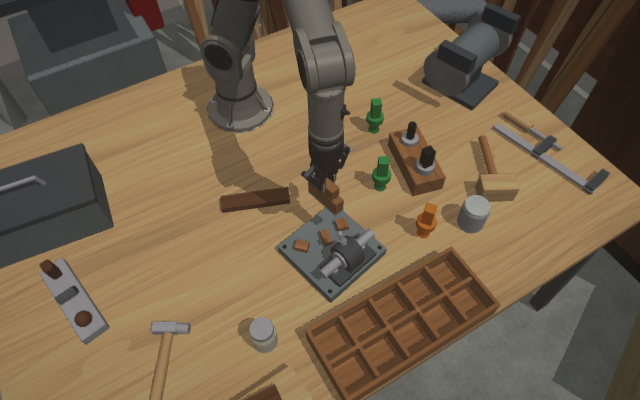

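Run:
```python
from br import *
import sys
from meas import fit2
c=load('w3')
P=[onz(c,p,.03) for p in [(275,215.5),(463,219.5),(491,11),(269,4)]]
l=[(-.11,.1),(-.11,-.1),(.09,-.1),(.09,.1)]
print('BR',fit2(l,P))
o_,t_,R_,_=fit2(l,P)
for uv in [(310,146),(371,151),(430,178)]: print((R_.T@(onz(c,uv,.046)[:2]-o_)*1000).round(1))
```

```text
top (array([ 0.61669541, -0.01817398]), np.float64(0.2155430925970827), array([[ 0.97686038, -0.21387799],
       [ 0.21387799,  0.97686038]]), np.float64(0.0019023466798337163))
scene (array([ 0.62207225, -0.01641018]), np.float64(0.22271022005320723), array([[ 0.97530242, -0.22087372],
       [ 0.22087372,  0.97530242]]), np.float64(0.002922316450557072))
bracket [ 0.61938389 -0.01729205] 0.2191282967420399
ball expected [ 0.63597738 -0.01359661] tri [ 0.6374864  -0.0113168   0.13596796]
a [-39.4  61.5] [-37.7  65.1]
b [-38.4   4.2] [-36.4   7.6]
c [-64.1 -56.6] [-60.5 -53.9]
tin [0.72098337 0.34933447 0.085     ] [178.9 335.8] [0.72361889 0.35205155 0.085     ]
jar [  44.  -272.2] [ 0.73356399 -0.27243103  0.09      ] [ 0.721508   -0.27344954  0.09      ]
BR (array([ 0.61779476, -0.01772261]), np.float64(0.21717599491394354), array([[ 0.97650984, -0.21547282],
       [ 0.21547282,  0.97650984]]), np.float64(0.003043968162360633))
[-33.5  61.2]
[-37.    4.3]
[-61.5 -53.7]
```

Emit:
drive_tool --jaw '[0, 0, 0, 0, 0]' --pt "7 -18 0" --pt "15 -36 0" --pt "22 -54 0" --pt "29 -71 0" --pt "29 -71 0" --yaw '[0, 0.01, 0.01, 0.014, 0.014]'

```text
time_s: 5.35
tool_pos: [0.5468, 0.0822, 0.1701]
ee_rot: [-3.122, -0.334, 0.012]
force: [0.4, 0.4, -2.6]
gripper_width: 0.0247
```

Run:
```python
from br import *
a=th-np.pi/2
chain([(B(-.047,.118,.0745),a),(B(-.047,.05,.0745),a),(B(-.047,-.13,.0745),a)])
```

```text
t 5.35 pos [0.5468 0.0822 0.1701] az_y -1.3577 z [-0.008  0.001 -1.   ] F [ 0.4  0.4 -2.6] w 0.0247 q [-0.794  0.444  0.867  1.585 -0.35   1.284 -1.23 ]
  call travel [3.0, -5.0, 96.0] |96| yaw -0.006
  call travel [-0.0, 68.0, -0.0] |68| yaw -0.0
  call travel [-0.0, 180.0, -1.0] |180| yaw -0.0
```

Emit:
drive_tool --jaw '[0, 0, 0, 0, 0]' --pt "1 -3 25" --pt "2 -5 50" --pt "3 -5 75" --pt "3 -5 96" --pt "3 -5 96" --yaw '[0, 0, 0, 0, 0]'

```text
time_s: 5.85
tool_pos: [0.5459, 0.0852, 0.0725]
ee_rot: [-3.123, -0.329, 0.019]
force: [0.1, -0.4, -2.0]
gripper_width: 0.0246
```

Run:
```python
from br import *
a=th-np.pi/2
chain([(B(-.047,.118,.0745),a),(B(-.047,.05,.0745),a),(B(-.047,-.13,.0745),a)])
pic('scene','s4.png');pic('wrist','w4.png')
c=load('s4')
cv2.imwrite('pics/s4z.png',cv2.resize(np.ascontiguousarray(c['color'][150:310,250:410,::-1]),None,fx=3.6,fy=3.6,interpolation=cv2.INTER_CUBIC))
```

```text
t 5.85 pos [0.5459 0.0852 0.0725] az_y -1.3609 z [-0.012 -0.    -1.   ] F [ 0.1 -0.4 -2. ] w 0.0246 q [-0.757  0.545  0.81   1.707 -0.437  1.093 -1.17 ]
  call travel [2.0, -2.0, -2.0] |4| yaw -0.009
  call travel [-0.0, 68.0, -0.0] |68| yaw -0.0
  call travel [-0.0, 180.0, -0.0] |180| yaw -0.0
```

View pics/s4z.png

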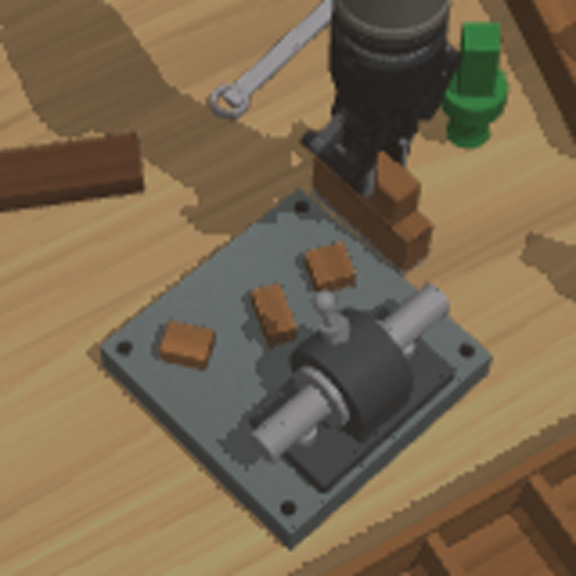

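View pics/w4.png

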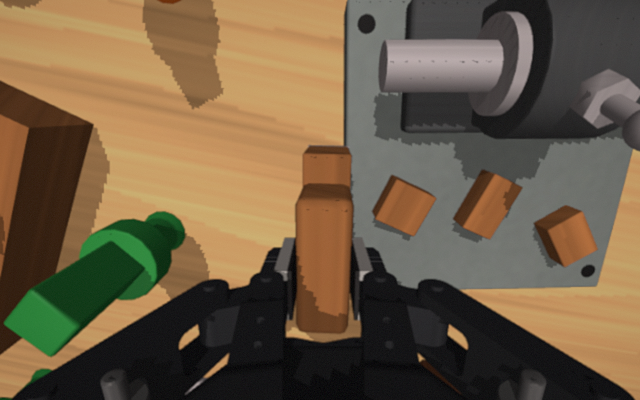

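Emit:
drive_tool --jaw '[0, 0, 0, 0, 0]' --pt "2 -2 -3" --pt "2 10 -3" --pt "2 24 -3" --pt "2 38 -3" --pt "2 52 -3" --yaw '[-0.01, -0.01, -0.01, -0.01, -0.01]'

```text
time_s: 6.45
tool_pos: [0.5608, 0.0325, 0.0774]
ee_rot: [-3.123, -0.343, 0.012]
force: [-0.1, 0.2, -2.0]
gripper_width: 0.0247
```

Run:
```python
from br import *
a=th-np.pi/2
chain([(B(-.047,-.0,.075),a),(B(-.047,-.13,.075),a)])
```

```text
t 6.45 pos [0.5608 0.0325 0.0774] az_y -1.3523 z [-0.008 -0.001 -1.   ] F [-0.1  0.2 -2. ] w 0.0247 q [-0.655  0.554  0.811  1.68  -0.439  1.108 -1.067]
  call travel [-1.0, 61.0, 2.0] |61| yaw -0.0
  call travel [-0.0, 130.0, -0.0] |130| yaw -0.0
```

Emit:
drive_tool --jaw '[0, 0, 0, 0, 0]' --pt "-1 14 2" --pt "-1 28 2" --pt "-1 42 2" --pt "-1 56 2" --pt "-1 70 2" --yaw '[0, 0, 0, 0, 0]'

```text
time_s: 6.95
tool_pos: [0.5753, -0.0371, 0.0753]
ee_rot: [-3.123, -0.343, 0.012]
force: [-0.2, 0.1, -2.1]
gripper_width: 0.0247
```

Run:
```python
from br import *
a=th-np.pi/2
chain([(B(-.047,-.07,.075),a),(B(-.047,-.14,.075),a)])
pic('scene','s5.png');
c=load('s5')
cv2.imwrite('pics/s5z.png',cv2.resize(np.ascontiguousarray(c['color'][150:310,250:410,::-1]),None,fx=3.6,fy=3.6,interpolation=cv2.INTER_CUBIC))
```

```text
t 6.95 pos [ 0.5753 -0.0371  0.0753] az_y -1.3522 z [-0.008 -0.001 -1.   ] F [-0.2  0.1 -2.1] w 0.0247 q [-0.515  0.585  0.804  1.64  -0.454  1.123 -0.941]
  call travel [0.0, 60.0, 0.0] |60| yaw -0.0
  call travel [-0.0, 70.0, -0.0] |70| yaw -0.0
```

View pics/s5z.png

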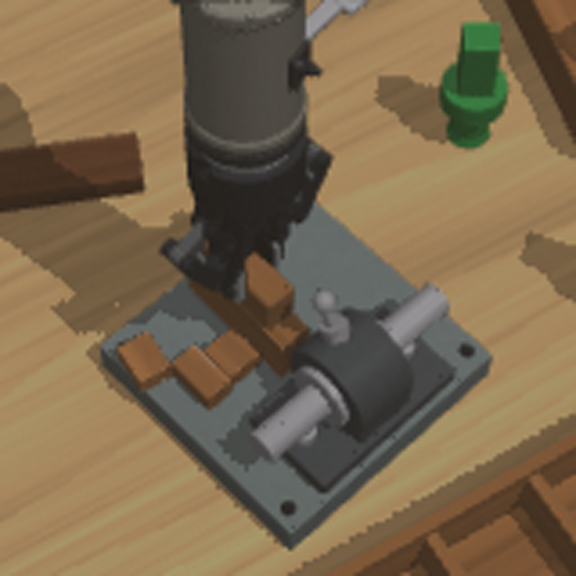

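Emit:
drive_tool --jaw '[0, 0, 0, 0, 0]' --pt "0 15 0" --pt "0 30 0" --pt "0 45 0" --pt "0 60 0" --pt "0 75 0" --yaw '[0, 0, 0, 0, 0]'

```text
time_s: 7.5
tool_pos: [0.5919, -0.1148, 0.0759]
ee_rot: [3.12, 0.337, -0.011]
force: [-0.5, 0.4, -1.3]
gripper_width: 0.0249
```

Emit:
drive_tool --jaw '[0, 0, 0, 0, 0]' --pt "0 15 0" --pt "0 30 0" --pt "0 45 0" --pt "0 60 0" --pt "0 65 0" --yaw '[0, 0, 0, 0, 0]'

```text
time_s: 8.0
tool_pos: [0.6055, -0.181, 0.0762]
ee_rot: [3.119, 0.334, -0.011]
force: [0.0, -0.6, -2.5]
gripper_width: 0.0241
```

Run:
```python
from br import *
a=th-np.pi/2
chain([(B(-.047,-.14,.075),a)])
for n in ['scene','top']:
    c=pic(n,n+'6.png')
    sl=c['color'][200:340,210:400] if n=='scene' else c['color'][120:260,280:470]
    cv2.imwrite('pics/%s6z.png'%n,cv2.resize(np.ascontiguousarray(sl[:,:,::-1]),None,fx=4,fy=4,interpolation=cv2.INTER_CUBIC))
```

```text
t 8.0 pos [ 0.6055 -0.181   0.0762] az_y -1.3577 z [-0.006 -0.006 -1.   ] F [ 0.  -0.6 -2.5] w 0.0241 q [-0.225  0.685  0.783  1.472 -0.492  1.194 -0.729]
  call travel [2.0, -17.0, 1.0] |17| yaw -0.006
```

View pics/scene6z.png

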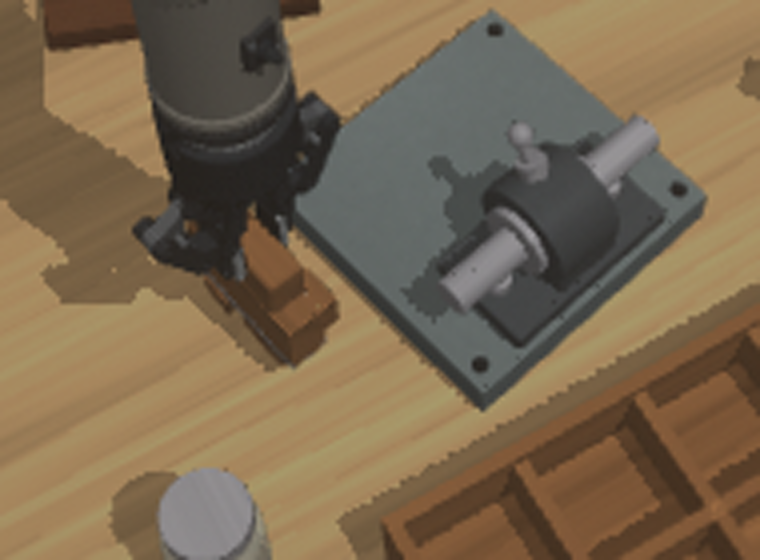

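View pics/top6z.png

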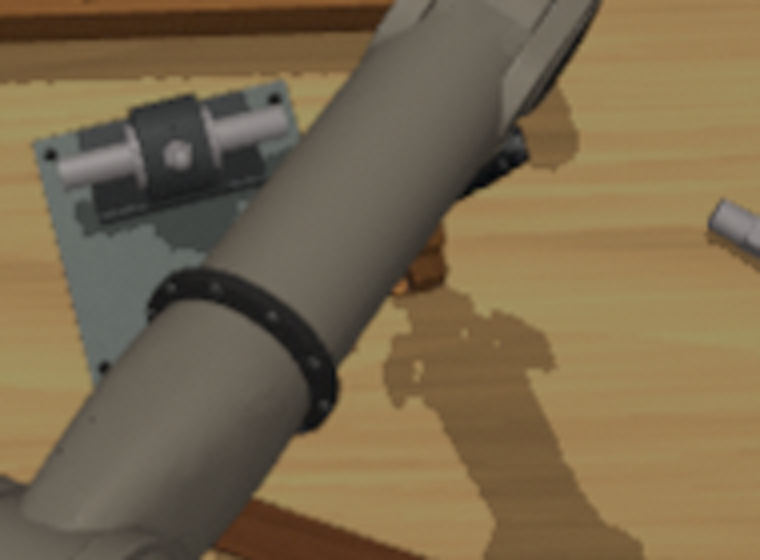

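Emit:
drive_tool --jaw '[0, 0, 0, 0, 0]' --pt "0 0 -15" --pt "0 0 -35" --pt "0 0 -55" --pt "0 0 -70" --pt "0 0 -70" --yaw '[0, 0, 0, 0, 0]'

```text
time_s: 8.6
tool_pos: [0.608, -0.1792, 0.1495]
ee_rot: [3.118, 0.337, -0.002]
force: [0.4, -0.2, -2.2]
gripper_width: 0.0248
```

Run:
```python
from br import *
chain([((.55,-.29,.145),None),((.486,-.338,.145),-1.26),((.486,-.338,.0445),-1.26)])
c=pic('scene','s7.png'); 
sl=c['color'][200:340,210:400]
cv2.imwrite('pics/s7z.png',cv2.resize(np.ascontiguousarray(sl[:,:,::-1]),None,fx=4,fy=4,interpolation=cv2.INTER_CUBIC))
pic('wrist','w7.png')
```

```text
t 8.6 pos [ 0.608  -0.1792  0.1495] az_y -1.3555 z [-0.001 -0.006 -1.   ] F [ 0.4 -0.2 -2.2] w 0.0248 q [-0.238  0.623  0.817  1.38  -0.448  1.328 -0.766]
  call travel [-80.0, 96.0, 5.0] |125| yaw 0
  call travel [-73.0, 33.0, 0.0] |80| yaw -0.095
  call travel [0.0, -1.0, 100.0] |100| yaw -0.0
```

View pics/s7z.png

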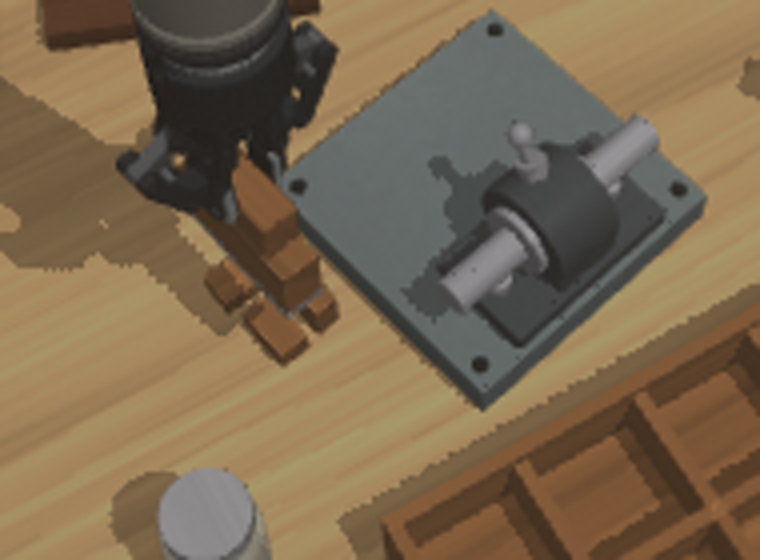

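View pics/w7.png

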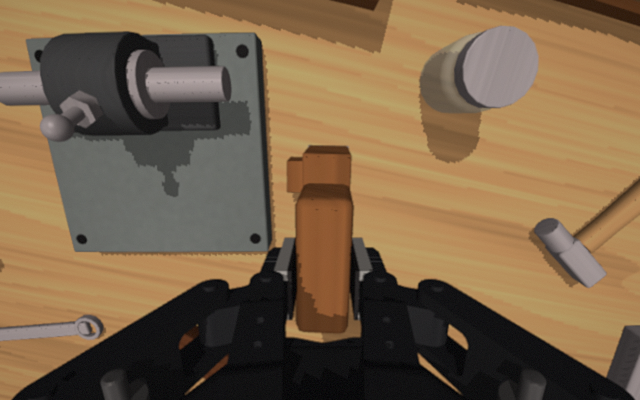

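Emit:
drive_tool --jaw '[0, 0, 0, 0, 0]' --pt "-16 20 0" --pt "-32 40 0" --pt "-48 60 0" --pt "-64 78 3" --pt "-80 96 5" --yaw '[0, 0, 0, 0, 0]'

```text
time_s: 9.2
tool_pos: [0.547, -0.2892, 0.1403]
ee_rot: [3.122, 0.336, -0.014]
force: [0.1, -1.2, -2.5]
gripper_width: 0.0246
```

Emit:
drive_tool --jaw '[0, 0, 0, 0, 0]' --pt "-20 9 0" --pt "-40 18 0" --pt "-60 27 0" --pt "-73 33 0" --pt "-73 33 0" --yaw '[-0.02, -0.04, -0.06, -0.09, -0.09]'

```text
time_s: 9.7
tool_pos: [0.4792, -0.3387, 0.1401]
ee_rot: [3.106, 0.468, -0.019]
force: [-0.0, 0.5, -1.6]
gripper_width: 0.0244
```

Emit:
drive_tool --jaw '[0, 0, 0, 0, 0]' --pt "0 0 25" --pt "0 0 50" --pt "0 0 75" --pt "0 0 92" --pt "0 0 94" --yaw '[0, 0, 0, 0, 0]'

```text
time_s: 10.2
tool_pos: [0.4775, -0.3362, 0.0431]
ee_rot: [-3.102, -0.469, 0.025]
force: [0.3, 0.4, -2.2]
gripper_width: 0.0246
```

Run:
```python
from br import *
chain([((.486,-.338,.0425),-1.26)])
```

```text
t 10.2 pos [ 0.4775 -0.3362  0.0431] az_y -1.2707 z [-0.016  0.002 -1.   ] F [ 0.3  0.4 -2.2] w 0.0246 q [ 0.061  0.637  0.771  1.641 -0.479  1.078 -0.3  ]
  call travel [8.0, 4.0, 0.0] |9| yaw -0.011
```

Emit:
drive_tool --jaw '[0, 0, 0.4, 1, 1]' --pt "0 0 1" --pt "0 0 1" --pt "0 0 1" --pt "0 0 1" --pt "0 0 1" --yaw '[0, 0, 0, 0, 0]'

```text
time_s: 10.7
tool_pos: [0.4781, -0.3363, 0.0427]
ee_rot: [-3.103, -0.47, 0.023]
force: [-0.4, -0.1, 0.1]
gripper_width: 0.0622
```

Emit:
drive_tool --jaw '[1, 1, 1, 1, 1]' --pt "0 0 0" --pt "0 0 -5" --pt "0 0 -30" --pt "0 0 -70" --pt "0 0 -110" --yaw '[0, 0, 0, 0, 0]'

```text
time_s: 11.2
tool_pos: [0.4793, -0.3361, 0.1538]
ee_rot: [-3.102, -0.469, 0.025]
force: [0.9, -0.7, 0.1]
gripper_width: 0.0855
```

Run:
```python
from br import *
chain([((.45,-.15,.24),-.7),((.40,.08,.24),-.1),((.42,.24,.24),.5)])
c=pic('scene','s8.png'); 
sl=c['color'][200:340,150:400]
cv2.imwrite('pics/s8z.png',cv2.resize(np.ascontiguousarray(sl[:,:,::-1]),None,fx=3.2,fy=3.2,interpolation=cv2.INTER_CUBIC))
```

```text
t 11.2 pos [ 0.4793 -0.3361  0.1538] az_y -1.2708 z [-0.016  0.002 -1.   ] F [ 0.9 -0.7  0.1] w 0.0855 q [ 0.023  0.531  0.836  1.507 -0.39   1.294 -0.369]
  call travel [26.0, -187.0, -85.0] |207| yaw -0.571
  call travel [144.0, -186.0, 1.0] |235| yaw -0.6
  call travel [161.0, 4.0, -0.0] |161| yaw -0.6
```

View pics/s8z.png

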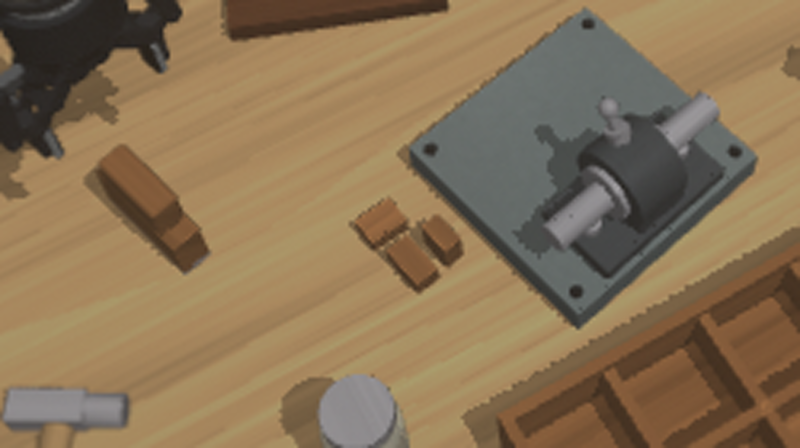

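Run:
```python
from br import *
chain([((.455,-.13,.24),None),((.44,.08,.24),None),((.45,.27,.25),None)])
```

```text
t 11.25 pos [ 0.4829 -0.3399  0.1618] az_y -1.2705 z [-0.004 -0.006 -1.   ] F [ 1.9 -2.6  3.9] w 0.0854 q [ 0.022  0.524  0.84   1.496 -0.39   1.297 -0.37 ]
  call travel [35.0, -208.0, -79.0] |226| yaw 0
  call travel [48.0, -205.0, -1.0] |211| yaw 0
  call travel [66.0, -178.0, -11.0] |191| yaw 0
```

Emit:
drive_tool --jaw '[1, 1, 1, 1, 1]' --pt "3 -20 -30" --pt "10 -60 -60" --pt "18 -110 -79" --pt "27 -160 -79" --pt "35 -208 -79" --yaw '[0, 0, 0, 0, 0]'

```text
time_s: 11.75
tool_pos: [0.4558, -0.133, 0.2407]
ee_rot: [3.101, 0.467, -0.004]
force: [0.7, 1.0, -0.2]
gripper_width: 0.0853
```

Emit:
drive_tool --jaw '[1, 1, 1, 1, 1]' --pt "10 -41 0" --pt "20 -82 0" --pt "30 -123 0" --pt "40 -164 0" --pt "48 -205 0" --yaw '[0, 0, 0, 0, 0]'

```text
time_s: 12.25
tool_pos: [0.4412, 0.0787, 0.24]
ee_rot: [3.102, 0.467, -0.001]
force: [0.7, -0.4, 0.7]
gripper_width: 0.0853
```

Emit:
drive_tool --jaw '[1, 1, 1, 1, 1]' --pt "15 -40 -3" --pt "30 -80 -6" --pt "45 -120 -9" --pt "66 -178 -11" --pt "66 -178 -11" --yaw '[0, 0, 0, 0, 0]'

```text
time_s: 12.75
tool_pos: [0.45, 0.276, 0.2496]
ee_rot: [3.103, 0.483, -0.002]
force: [-0.9, 1.6, 0.7]
gripper_width: 0.0854
```

Run:
```python
from br import *
chain([((.45,.27,.25),None)])
pic('wrist','w9.png')
c=load('w9')
```

```text
t 12.75 pos [0.45   0.276  0.2496] az_y -1.2622 z [-0.001 -0.001 -1.   ] F [-0.9  1.6  0.7] w 0.0854 q [-1.037  0.271  0.585  1.514 -0.15   1.403 -1.706]
  call travel [-2.0, 6.0, -0.0] |6| yaw 0
```

View pics/w9.png

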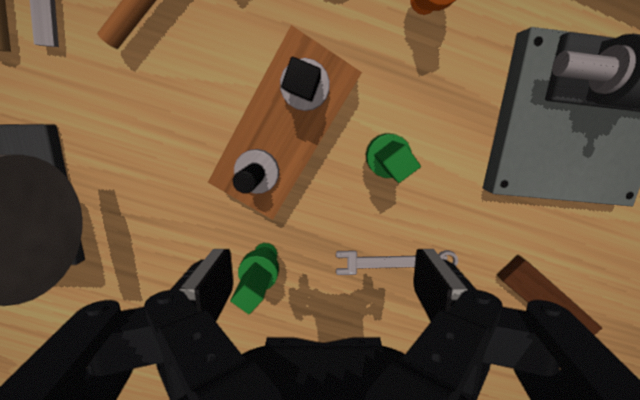

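Run:
```python
from br import *
c=load('w9')
sl=c['color'][30:130,250:370].astype(float)
sl=255*(sl/255)**.5
cv2.imwrite('pics/w9z.png',cv2.resize(np.ascontiguousarray(sl[:,:,::-1]).astype(np.uint8),None,fx=6,fy=6,interpolation=cv2.INTER_CUBIC))
```

```text
(no output)
```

View pics/w9z.png

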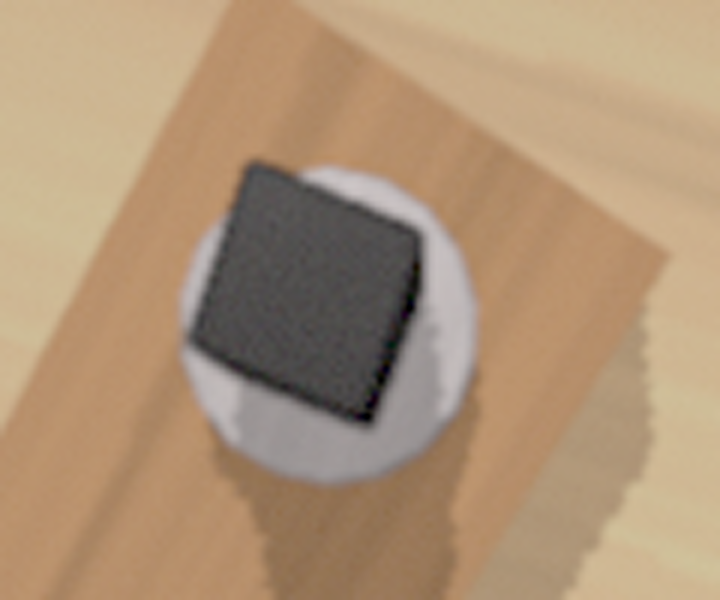

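Run:
```python
from br import *
c=load('w9')
Z=lambda p:(p[0]/6+250-.42,p[1]/6+30-.42)
P=np.array([onz(c,Z(p),.135) for p in [(250,162),(418,236),(365,412),(193,334)]])
print(P.round(4),P.mean(0))
d1=(P[1]+P[2]-P[0]-P[3])/2;d2=(P[0]+P[1]-P[2]-P[3])/2
for d in (d1,d2): print(np.linalg.norm(d),np.arctan2(d[1],d[0]))
print('collar',onz(c,Z((328,326)),.077))
s=load('scene0');t=load('top0')
ctr=P.mean(0)
for a in (np.arctan2(d1[1],d1[0]),): print(a,a+np.pi/2)
```

```text
[[0.5526 0.3371 0.135 ]
 [0.5505 0.3118 0.135 ]
 [0.5255 0.3119 0.135 ]
 [0.5283 0.3385 0.135 ]] [0.5392184  0.32483539 0.135     ]
0.026012534518565753 -1.6640744594514527
0.024636588309919716 -0.030205276318396083
collar [0.53926189 0.32518108 0.077     ]
-1.6640744594514527 -0.09327813265655616
```

Run:
```python
from br import *
a=-.06-np.pi/2
chain([((.5393,.325,.19),a),((.5393,.325,.08),a)])
```

```text
t 12.8 pos [0.4504 0.275  0.2494] az_y -1.2628 z [-0.001 -0.003 -1.   ] F [ 0.   2.1 -0.4] w 0.0853 q [-1.036  0.271  0.585  1.515 -0.148  1.403 -1.706]
  call travel [100.0, -21.0, 59.0] |118| yaw 0.368
  call travel [0.0, -0.0, 110.0] |110| yaw -0.0
```

Emit:
drive_tool --jaw '[1, 1, 1, 1, 1]' --pt "25 -5 15" --pt "50 -11 30" --pt "75 -16 45" --pt "100 -21 59" --pt "100 -21 59" --yaw '[0.1, 0.2, 0.3, 0.37, 0.37]'

```text
time_s: 13.3
tool_pos: [0.5403, 0.3236, 0.1868]
ee_rot: [3.132, -0.101, -0.004]
force: [-0.8, -0.6, -0.1]
gripper_width: 0.0853
```

Run:
```python
from br import *
a=-.06-np.pi/2
chain([((.5393,.325,.08),a)])
c=pic('wrist','w10.png')
sl=255*(c['color'].astype(float)/255)**.5
cv2.imwrite('pics/w10z.png',sl[:,:,::-1].astype(np.uint8))
```

```text
t 13.3 pos [0.5403 0.3236 0.1868] az_y -1.6354 z [-0.003 -0.007 -1.   ] F [-0.8 -0.6 -0.1] w 0.0853 q [-0.958  0.547  0.63   1.32  -0.312  1.379 -1.974]
  call travel [-1.0, -2.0, 107.0] |107| yaw -0.005
```

View pics/w10z.png

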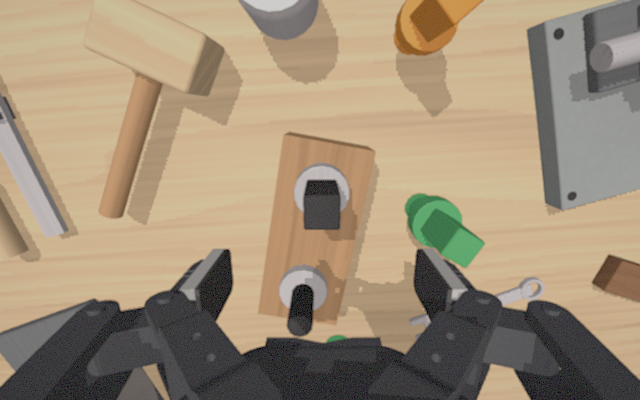

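Run:
```python
from br import *
c=load('w10'); 
print('green top',onz(c,(462,243),.12),'collar',onz(c,(435,222),.065))
print('coupler grip top',onz(c,(322,205),.135), [onz(c,p,.135).round(4) for p in [(304,181),(340,181),(340.5,229),(304.5,229)]])
print('expected pix', proj(c,[.5393,.325,.135]))
print('collar', onz(c,(321.5,190),.077))
t=load('top0');print(onz(t,(250,215),.06))
```

```text
green top [0.50073373 0.2120015  0.12      ] collar [0.49947963 0.21447621 0.065     ]
coupler grip top [0.5452638  0.32435608 0.135     ] [array([0.564 , 0.3361, 0.135 ]), array([0.5623, 0.3103, 0.135 ]), array([0.5256, 0.3117, 0.135 ]), array([0.5274, 0.3386, 0.135 ])]
expected pix [321.65091136 212.7879487 ]
collar [0.54240562 0.32473351 0.077     ]
[0.4959519  0.20799325 0.06      ]
```

Emit:
drive_tool --jaw '[1, 1, 1, 1, 1]' --pt "0 -1 25" --pt "0 -1 50" --pt "0 -1 75" --pt "0 -1 100" --pt "0 -1 105" --yaw '[0, 0, 0, 0, 0]'

```text
time_s: 13.85
tool_pos: [0.5371, 0.3212, 0.0817]
ee_rot: [3.131, -0.101, -0.011]
force: [-1.1, 0.3, -0.5]
gripper_width: 0.0854
```

Run:
```python
from br import *
a=-.06-np.pi/2
chain([((.5398,.3245,.081),a)])
c=pic('wrist','w11.png')
sl=255*(c['color'].astype(float)/255)**.5
cv2.imwrite('pics/w11z.png',sl[:,:,::-1].astype(np.uint8))
```

```text
t 13.85 pos [0.5371 0.3212 0.0817] az_y -1.6354 z [-0.007 -0.009 -1.   ] F [-1.1  0.3 -0.5] w 0.0854 q [-0.95   0.621  0.596  1.473 -0.358  1.169 -1.932]
  call travel [3.0, -3.0, 1.0] |4| yaw -0.005
```

View pics/w11z.png

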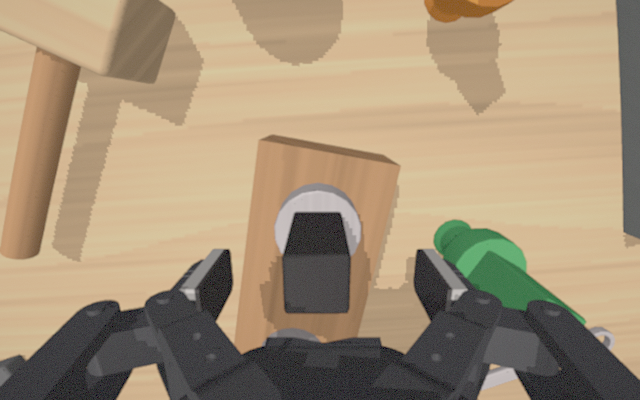

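Emit:
drive_tool --jaw '[1, 1, 0.4, 0, 0]' --pt "2 -2 1" --pt "3 -3 1" --pt "3 -3 1" --pt "3 -3 1" --pt "3 -3 1" --yaw '[0, 0, 0, 0, 0]'

```text
time_s: 14.4
tool_pos: [0.5413, 0.3247, 0.0819]
ee_rot: [3.132, -0.101, -0.008]
force: [-0.1, 0.0, 0.4]
gripper_width: 0.0437
```

Emit:
drive_tool --jaw '[0, 0, 0, 0, 0]' --pt "0 0 0" --pt "0 0 0" --pt "0 0 0" --pt "0 0 0" --pt "0 0 0" --yaw '[0, 0, 0, 0, 0]'

```text
time_s: 14.9
tool_pos: [0.5414, 0.3245, 0.0822]
ee_rot: [3.132, -0.101, -0.007]
force: [0.1, -1.4, 3.1]
gripper_width: 0.0272
```

Run:
```python
from br import *
plan([])
c=pic('wrist','w12.png')
sl=255*(c['color'].astype(float)/255)**.5
cv2.imwrite('pics/w12z.png',sl[:,:,::-1].astype(np.uint8))
```

```text
t 14.9 pos [0.5414 0.3245 0.0822] az_y -1.6353 z [-0.005 -0.008 -1.   ] F [ 0.1 -1.4  3.1] w 0.0272 q [-0.947  0.629  0.595  1.459 -0.361  1.173 -1.933]
```

View pics/w12z.png

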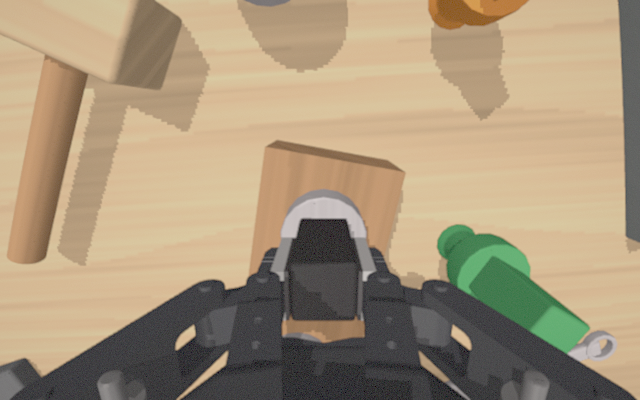

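Emit:
drive_tool --jaw '[0, 0, 0, 0, 0]' --pt "0 0 -10" --pt "0 0 -30" --pt "0 0 -60" --pt "0 0 -90" --pt "0 0 -120" --yaw '[0, 0, 0, 0, 0]'

```text
time_s: 15.45
tool_pos: [0.541, 0.3255, 0.2024]
ee_rot: [3.131, -0.101, -0.01]
force: [0.5, -0.1, -5.6]
gripper_width: 0.0273
```

Run:
```python
from br import *
a=th-np.pi/2
chain([((.57,.22,.30),a),((.64,.142,.40),a),((.7,.1557,.40),a)])
c=pic('wrist','w13.png')
sl=255*(c['color'].astype(float)/255)**.5
cv2.imwrite('pics/w13z.png',sl[:,:,::-1].astype(np.uint8))
```

```text
t 15.45 pos [0.541  0.3255 0.2024] az_y -1.6351 z [-0.007 -0.009 -1.   ] F [ 0.5 -0.1 -5.6] w 0.0273 q [-0.954  0.546  0.632  1.282 -0.309  1.421 -1.979]
  call travel [35.0, 104.0, -97.0] |147| yaw -0.283
  call travel [51.0, 92.0, -100.0] |145| yaw -0.0
  call travel [62.0, -0.0, -1.0] |62| yaw -0.0
```

View pics/w13z.png

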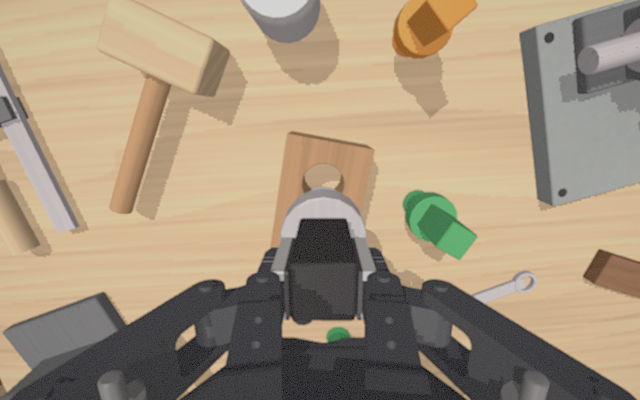

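Emit:
drive_tool --jaw '[0, 0, 0, 0, 0]' --pt "7 20 -20" --pt "14 41 -40" --pt "21 62 -60" --pt "28 83 -80" --pt "35 104 -97" --yaw '[-0.06, -0.12, -0.18, -0.24, -0.28]'

```text
time_s: 16.0
tool_pos: [0.572, 0.2203, 0.3059]
ee_rot: [3.119, 0.342, 0.001]
force: [-0.4, 0.7, -4.1]
gripper_width: 0.0274
```

Emit:
drive_tool --jaw '[0, 0, 0, 0, 0]' --pt "10 18 -20" --pt "20 37 -40" --pt "30 55 -60" --pt "40 74 -80" --pt "51 92 -100" --yaw '[0, 0, 0, 0, 0]'

```text
time_s: 16.5
tool_pos: [0.6417, 0.1417, 0.4058]
ee_rot: [3.119, 0.342, -0.002]
force: [1.7, 0.4, -3.8]
gripper_width: 0.0271
```

Emit:
drive_tool --jaw '[0, 0, 0, 0, 0]' --pt "20 0 0" --pt "40 0 0" --pt "60 0 0" --pt "80 0 0" --pt "100 0 0" --yaw '[0, 0, 0, 0, 0]'

```text
time_s: 17.0
tool_pos: [0.7149, 0.159, 0.3786]
ee_rot: [-3.118, -0.346, -0.05]
force: [-0.4, -0.4, -5.0]
gripper_width: 0.0273
```

Run:
```python
from br import *
plan([])
```

```text
t 17.0 pos [0.7149 0.159  0.3786] az_y -1.35 z [ 0.031  0.008 -0.999] F [-0.4 -0.4 -5. ] w 0.0273 q [-0.266  0.837  0.168  0.244 -0.143  2.032 -1.57 ]
```

Emit:
drive_tool --jaw '[0, 0, 0, 0, 0]' --pt "0 0 -30" --pt "0 0 -60" --pt "0 0 -90" --pt "0 0 -120" --pt "0 0 -150" --yaw '[0, 0, 0, 0, 0]'

```text
time_s: 17.5
tool_pos: [0.6671, 0.1483, 0.4524]
ee_rot: [-3.11, -0.345, -0.128]
force: [-0.3, -0.5, -4.7]
gripper_width: 0.027
```

Run:
```python
from br import *
plan([])
```

```text
t 17.5 pos [0.6671 0.1483 0.4524] az_y -1.3501 z [ 0.08   0.019 -0.997] F [-0.3 -0.5 -4.7] w 0.027 q [-0.275  0.669  0.134  0.36  -0.098  2.032 -1.57 ]
```

Emit:
drive_tool --jaw '[0, 0, 0, 0, 0]' --pt "20 0 -40" --pt "40 0 -80" --pt "60 0 -120" --pt "80 0 -160" --pt "100 0 -200" --yaw '[0, 0, 0, 0, 0]'

```text
time_s: 18.0
tool_pos: [0.6543, 0.1455, 0.4892]
ee_rot: [-3.1, -0.343, -0.21]
force: [-0.2, -0.4, -3.6]
gripper_width: 0.0271
```

Run:
```python
from br import *
plan([])
```

```text
t 18.0 pos [0.6543 0.1455 0.4892] az_y -1.3502 z [ 0.131  0.03  -0.991] F [-0.2 -0.4 -3.6] w 0.0271 q [-0.279  0.613  0.139  0.364 -0.097  2.032 -1.57 ]
```

Emit:
drive_tool --jaw '[0, 0, 0, 0, 0]' --pt "10 0 -50" --pt "20 0 -100" --pt "30 0 -150" --pt "40 0 -200" --pt "50 0 -250" --yaw '[0, 0, 0, 0, 0]'

```text
time_s: 18.5
tool_pos: [0.6084, 0.1353, 0.5436]
ee_rot: [-3.088, -0.342, -0.292]
force: [0.2, -0.8, -3.8]
gripper_width: 0.0271
```

Emit:
drive_tool --jaw '[0, 0, 0, 0, 0]' --pt "10 0 -50" --pt "20 0 -100" --pt "30 0 -150" --pt "40 0 -200" --pt "50 0 -250" --yaw '[0, 0, 0, 0, 0]'

```text
time_s: 19.0
tool_pos: [0.5666, 0.126, 0.5876]
ee_rot: [-3.073, -0.34, -0.374]
force: [0.4, 0.6, -3.8]
gripper_width: 0.0271
```

Run:
```python
from br import *
plan([])
```

```text
t 19.0 pos [0.5666 0.126  0.5876] az_y -1.3501 z [ 0.234  0.053 -0.971] F [ 0.4  0.6 -3.8] w 0.0271 q [-0.316  0.364  0.151  0.506 -0.071  2.032 -1.57 ]
```

Emit:
drive_tool --jaw '[0, 0, 0, 0, 0]' --pt "20 0 -45" --pt "40 0 -90" --pt "60 0 -135" --pt "80 0 -180" --pt "100 0 -225" --yaw '[0, 0, 0, 0, 0]'

```text
time_s: 19.5
tool_pos: [0.5556, 0.1236, 0.6164]
ee_rot: [-3.056, -0.338, -0.458]
force: [0.7, 0.4, -2.9]
gripper_width: 0.0273
```

Emit:
drive_tool --jaw '[0, 0, 0, 0, 0]' --pt "20 0 -45" --pt "40 0 -90" --pt "60 0 -135" --pt "80 0 -180" --pt "100 0 -225" --yaw '[0, 0, 0, 0, 0]'

```text
time_s: 20.0
tool_pos: [0.5409, 0.1204, 0.6457]
ee_rot: [-3.036, -0.336, -0.542]
force: [-0.4, 1.3, -4.3]
gripper_width: 0.0272
```

Emit:
drive_tool --jaw '[0, 0, 0, 0, 0]' --pt "20 0 -45" --pt "40 0 -90" --pt "60 0 -135" --pt "80 0 -180" --pt "100 0 -225" --yaw '[0, 0, 0, 0, 0]'

```text
time_s: 20.5
tool_pos: [0.5232, 0.1165, 0.6747]
ee_rot: [-3.014, -0.334, -0.625]
force: [0.8, -0.1, -3.4]
gripper_width: 0.0273
```

Run:
```python
from br import *
plan([])
```

```text
t 20.5 pos [0.5232 0.1165 0.6747] az_y -1.3503 z [ 0.388  0.087 -0.918] F [ 0.8 -0.1 -3.4] w 0.0273 q [-0.364  0.239  0.207  0.465 -0.076  2.032 -1.571]
```

Emit:
drive_tool --jaw '[0, 0, 0, 0, 0]' --pt "20 0 -45" --pt "40 0 -90" --pt "45 0 -100" --pt "45 0 -100" --pt "45 0 -100" --yaw '[0, 0, 0, 0, 0]'

```text
time_s: 21.0
tool_pos: [0.5106, 0.1137, 0.7014]
ee_rot: [-2.99, -0.331, -0.707]
force: [0.5, 0.0, -3.9]
gripper_width: 0.0271
```

```bash
cat >> br.py <<'E'
zt=np.array([np.sin(.44)*np.cos(th),np.sin(.44)*np.sin(th),-np.cos(.44)])
def tilt():
    M=R.from_rotvec(env.sense()['ee_rot']).as_matrix(); z=M[:,2]
    print('tilt',round(np.arccos(-z[2]),4),'az',round(np.arctan2(z[1],z[0]),4),'err deg',round(np.degrees(np.arccos(z@zt)),2))
ball=np.array([*(o+Rm@[.017,0]),.131])
E
python3 - <<'E'
from br import *
tilt()
# socket is 51 mm ahead of TCP along tool z; standoff 60 mm
M=R.from_rotvec(env.sense()['ee_rot']).as_matrix();z=M[:,2]
print(ball)
pre=ball-z*(.0512+.07)
print(pre)
chain([(pre+[-.03,0,.25],None),(pre+[-.02,0,.10],None),(pre,None)])
E
```

```text
tilt 0.4641 az 0.2214 err deg 1.38
[ 0.63599396 -0.01360669  0.131     ]
[ 0.58306687 -0.02551997  0.23938006]
t 21.0 pos [0.5106 0.1137 0.7014] az_y -1.3502 z [ 0.437  0.098 -0.894] F [ 0.5  0.  -3.9] w 0.0271 q [-0.385  0.208  0.233  0.441 -0.08   2.032 -1.571]
  call travel [-85.0, 145.0, 194.0] |257| yaw 0
  call travel [-58.0, 2.0, 139.0] |150| yaw 0
  call travel [-27.0, 4.0, 98.0] |102| yaw 0
```

Emit:
drive_tool --jaw '[0, 0, 0, 0, 0]' --pt "-12 20 30" --pt "-29 48 65" --pt "-46 78 105" --pt "-63 108 145" --pt "-80 136 184" --yaw '[0, 0, 0, 0, 0]'

```text
time_s: 21.5
tool_pos: [0.5493, -0.0142, 0.5037]
ee_rot: [-2.991, -0.331, -0.704]
force: [1.5, -0.2, -4.1]
gripper_width: 0.0272
```

Run:
```python
from br import *
tilt()
M=R.from_rotvec(env.sense()['ee_rot']).as_matrix();z=M[:,2]
pre=ball-z*(.0512+.07)
chain([(pre+[-.02,0,.10],None),(pre,None)])
```

```text
tilt 0.4625 az 0.2214 err deg 1.29
t 21.5 pos [ 0.5493 -0.0142  0.5037] az_y -1.3506 z [ 0.435  0.098 -0.895] F [ 1.5 -0.2 -4.1] w 0.0272 q [-0.261 -0.043  0.333  1.303 -0.118  1.435 -1.286]
  call travel [-63.0, 14.0, 152.0] |165| yaw 0
  call travel [-27.0, 4.0, 98.0] |102| yaw 0
```

Emit:
drive_tool --jaw '[0, 0, 0, 0, 0]' --pt "-13 3 30" --pt "-26 6 62" --pt "-39 9 95" --pt "-52 12 128" --pt "-63 14 152" --yaw '[0, 0, 0, 0, 0]'

```text
time_s: 22.0
tool_pos: [0.5617, -0.0256, 0.3345]
ee_rot: [-2.994, -0.33, -0.694]
force: [-0.3, 0.2, -4.5]
gripper_width: 0.0275
```

Run:
```python
from br import *
tilt()
M=R.from_rotvec(env.sense()['ee_rot']).as_matrix();z=M[:,2]
pre=ball-z*(.0512+.07)
chain([(pre,None)])
for n in ['scene','top','wrist']: c=pic(n,n[0]+'14.png')
for n,(x,y) in {'s14':(260,150),'t14':(260,90)}.items():
    c=load(n); sl=255*(c['color'][y:y+150,x:x+150].astype(float)/255)**.6
    cv2.imwrite('pics/%sz.png'%n,cv2.resize(sl[:,:,::-1].astype(np.uint8),None,fx=4,fy=4,interpolation=cv2.INTER_CUBIC))
```

```text
tilt 0.4559 az 0.2226 err deg 0.92
t 22.0 pos [ 0.5617 -0.0256  0.3345] az_y -1.3507 z [ 0.429  0.097 -0.898] F [-0.3  0.2 -4.5] w 0.0275 q [-0.244 -0.046  0.346  1.713 -0.146  1.042 -1.2  ]
  call travel [-22.0, 5.0, 95.0] |97| yaw 0
```

View pics/s14z.png

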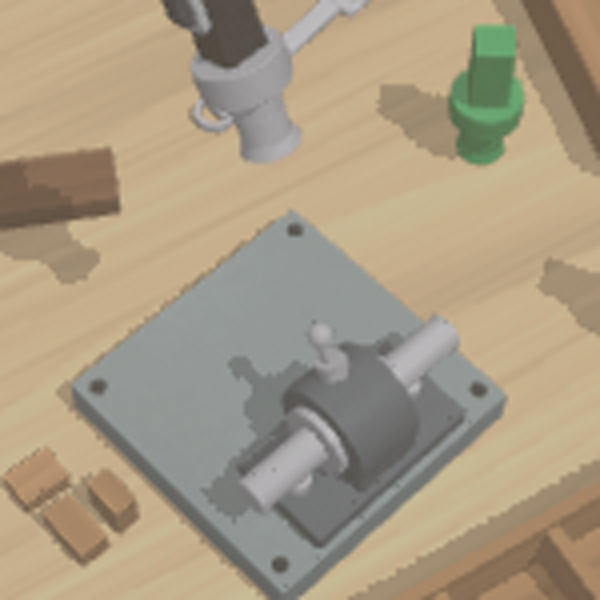

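View pics/t14z.png

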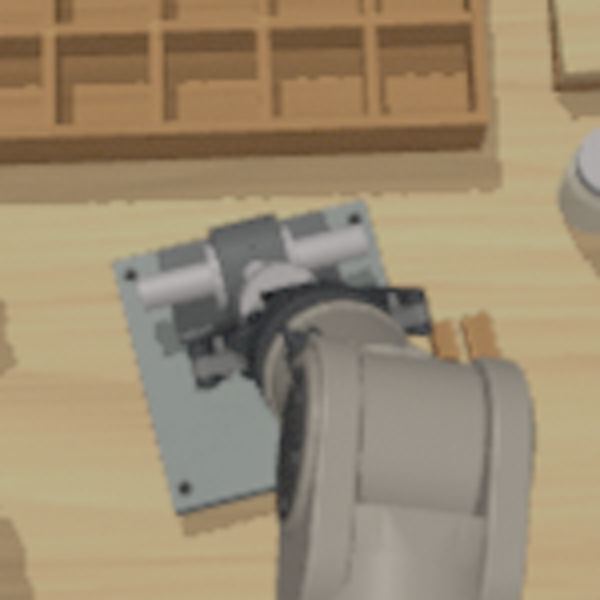

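View pics/w14.png

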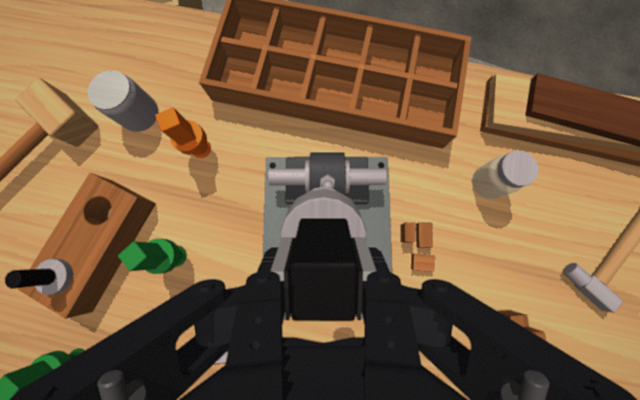

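Run:
```python
from br import *
c=load('w14'); sl=c['color'][140:220,270:390]
cv2.imwrite('pics/w14z.png',cv2.resize(np.ascontiguousarray(sl[:,:,::-1]),None,fx=6,fy=6,interpolation=cv2.INTER_CUBIC))
```

```text
(no output)
```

View pics/w14z.png

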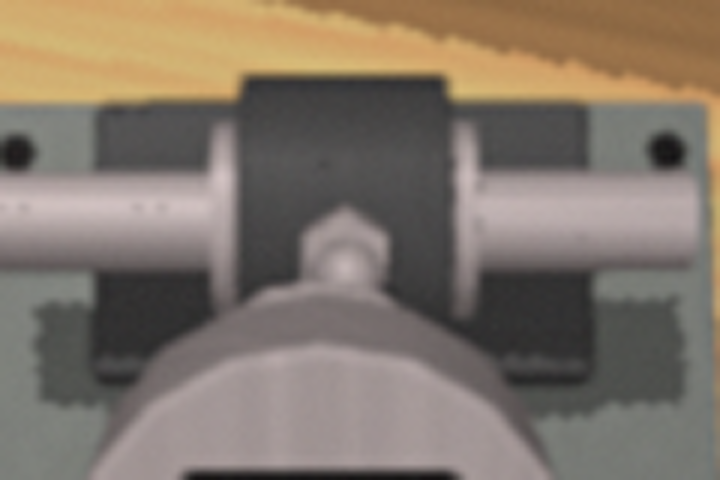

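Run:
```python
from br import *
c=load('w14')
b=onz(c,(327.25,183.9),.131); print('ball wrist',b)
b1=np.array([.6355,-.0136,.131])
z=load('w14')
s=load('s14');t=load('top0')
print('scene ball ray at z .131', onz(s,(320/4+260-.4,335/4+150-.4),.131))
print('top ball ray', onz(t,(324,158.0),.131))
# mouth in scene14 : measured vs predicted
import json
# pose at time of picture approx current
q=env.sense();M=R.from_rotvec(q['ee_rot']).as_matrix();p=np.array(q['tool_pos'])
m=p+M[:,2]*(.0512+.016)
print('pred mouth',m,'pix in s14 zoom',(proj(s,m)-[260,150]+.4)*4,'pred collar top',(proj(s,p-M[:,2]*(-.0052))-[260,150]+.4)*4)
print('pred ball b1 pix zoom',(proj(s,b1)-[260,150]+.4)*4)
```

```text
ball wrist [ 0.63733341 -0.0121407   0.131     ]
scene ball ray at z .131 [ 0.63548964 -0.01097615  0.131     ]
top ball ray [ 0.63921034 -0.0111807   0.131     ]
pred mouth [ 0.59036323 -0.01879459  0.27533147] pix in s14 zoom [269.36970569 144.8343487 ] pred collar top [233.43645861  52.3296475 ]
pred ball b1 pix zoom [316.2526584  336.96829529]
```

```bash
sed -i '$a ball=np.array([.637,-.0116,.131])' br.py
python3 - <<'E'
from br import *
tilt()
M=R.from_rotvec(env.sense()['ee_rot']).as_matrix();z=M[:,2]
chain([(ball-z*(.0512+.04),None)])
E
```

```text
tilt 0.4551 az 0.2239 err deg 0.87
t 22.15 pos [ 0.5616 -0.0254  0.3357] az_y -1.3509 z [ 0.429  0.098 -0.898] F [ 0.  -0.2 -3.1] w 0.027 q [-0.245 -0.046  0.345  1.71  -0.146  1.046 -1.202]
  call travel [-21.0, 3.0, 126.0] |128| yaw 0
```

Emit:
drive_tool --jaw '[0, 0, 0, 0, 0]' --pt "-10 1 30" --pt "-18 2 60" --pt "-21 3 90" --pt "-21 3 115" --pt "-21 3 124" --yaw '[0, 0, 0, 0, 0]'

```text
time_s: 22.65
tool_pos: [0.5975, -0.0194, 0.2142]
ee_rot: [-2.993, -0.332, -0.691]
force: [-0.2, 0.7, -3.9]
gripper_width: 0.0272
```

Run:
```python
from br import *
tilt()
M=R.from_rotvec(env.sense()['ee_rot']).as_matrix();z=M[:,2];p=env.sense()['tool_pos']
chain([(ball-z*(.0512+.04),None),(ball-z*(.0512),None)])
s=pic('scene','s15.png')
sl=255*(s['color'][180:280,280:400].astype(float)/255)**.6
cv2.imwrite('pics/s15z.png',cv2.resize(sl[:,:,::-1].astype(np.uint8),None,fx=6,fy=6,interpolation=cv2.INTER_CUBIC))
Zf=lambda P:((proj(s,P)-[280,180]+.42)*6).round(1)
print('mouth',Zf(p+z*.0672),'ball',Zf(ball),'collar top',Zf(p+z*.0052))
pic('wrist','w15.png')
```

```text
tilt 0.4538 az 0.2253 err deg 0.81
t 22.65 pos [ 0.5975 -0.0194  0.2142] az_y -1.3496 z [ 0.427  0.098 -0.899] F [-0.2  0.7 -3.9] w 0.0272 q [-0.233  0.101  0.354  1.867 -0.263  0.764 -1.086]
  call travel [-0.0, 1.0, 1.0] |2| yaw 0
  call travel [0.0, -0.0, 40.0] |40| yaw 0
mouth [344.9 277.6] ball [360.8 326.1] collar top [297.  156.8]
```

View pics/s15z.png

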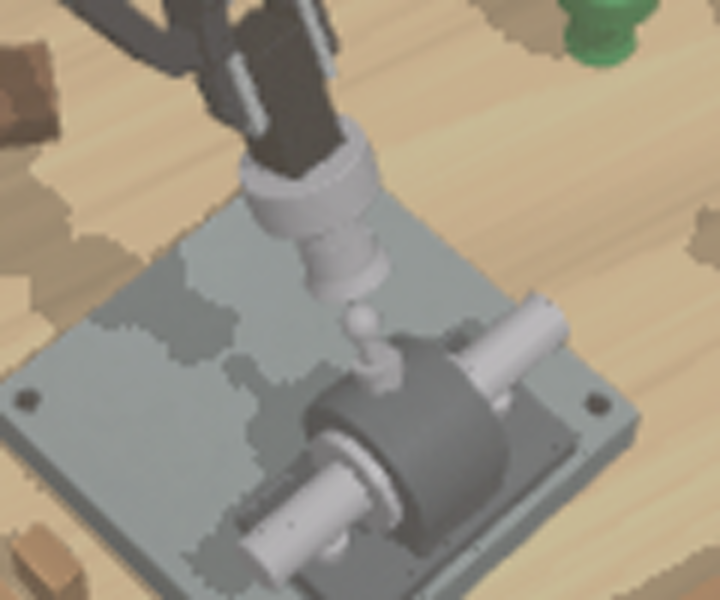

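View pics/w15.png

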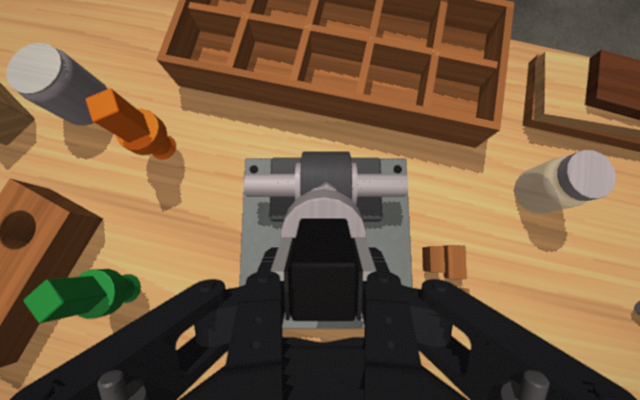

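Emit:
drive_tool --jaw '[0, 0, 0, 0, 0]' --pt "0 1 6" --pt "0 1 12" --pt "0 1 18" --pt "0 1 23" --pt "0 1 28" --yaw '[0, 0, 0, 0, 0]'

```text
time_s: 23.25
tool_pos: [0.61, -0.0179, 0.1899]
ee_rot: [-2.993, -0.331, -0.693]
force: [0.1, 0.2, -4.2]
gripper_width: 0.0276
```

Run:
```python
from br import *
tilt()
M=R.from_rotvec(env.sense()['ee_rot']).as_matrix();z=M[:,2];q=env.sense();p=q['tool_pos']
print('F tool',(M.T@q['force']).round(1),'T',np.round(M.T@q['wrist_torque'],2))
chain([(ball-z*(.0512),None)])
s=pic('scene','s16.png')
sl=255*(s['color'][180:280,280:400].astype(float)/255)**.6
cv2.imwrite('pics/s16z.png',cv2.resize(sl[:,:,::-1].astype(np.uint8),None,fx=6,fy=6,interpolation=cv2.INTER_CUBIC))
```

```text
tilt 0.455 az 0.2244 err deg 0.87
F tool [-1.7 -0.2  3.8] T [-0.01 -0.86  0.  ]
t 23.25 pos [ 0.61   -0.0179  0.1899] az_y -1.35 z [ 0.428  0.098 -0.898] F [ 0.1  0.2 -4.2] w 0.0276 q [-0.224  0.15   0.349  1.878 -0.303  0.71  -1.051]
  call travel [-1.0, -0.0, 14.0] |14| yaw 0
```

View pics/s16z.png

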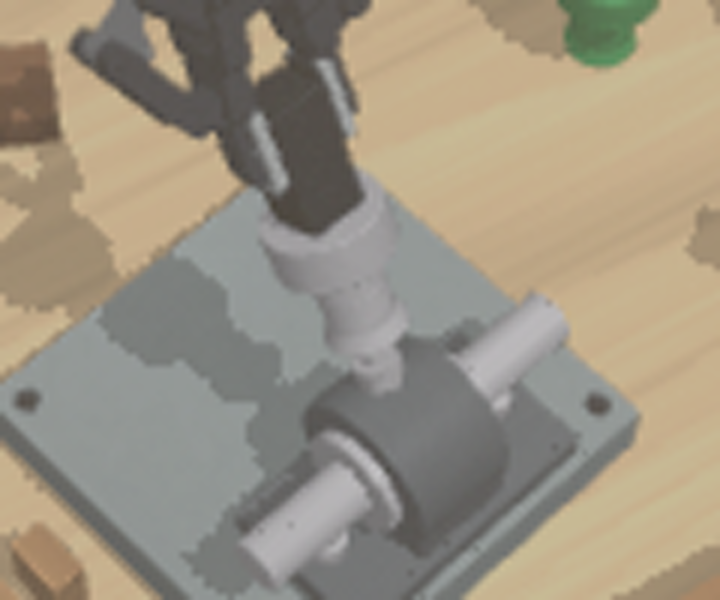

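Emit:
drive_tool --jaw '[0, 0, 0, 0, 0]' --pt "-1 0 4" --pt "-1 0 8" --pt "-1 0 11" --pt "-1 0 14" --pt "-1 0 17" --yaw '[0, 0, 0, 0, 0]'

```text
time_s: 23.8
tool_pos: [0.6162, -0.0163, 0.1743]
ee_rot: [-2.993, -0.332, -0.691]
force: [-6.8, -0.2, 6.4]
gripper_width: 0.0275
```

```bash
cat >> br.py <<'E'
def rep(fn=None):
    q=env.sense();M=R.from_rotvec(q['ee_rot']).as_matrix();z=M[:,2];p=np.array(q['tool_pos'])
    tilt(); print('t',round(q['time_s'],2),'p',p.round(4),'F tool',(M.T@q['force']).round(1),'T',np.round(M.T@q['wrist_torque'],2),'w',round(q['gripper_width'],4),'travel past home mm',round(((p-ball)@z+.0512)*1000,1),'lat',(M.T@(p-ball)*1000)[:2].round(1))
    if fn:
        s=pic('scene',fn)
        sl=255*(s['color'][180:280,280:400].astype(float)/255)**.6
        cv2.imwrite('pics/z'+fn,cv2.resize(sl[:,:,::-1].astype(np.uint8),None,fx=6,fy=6,interpolation=cv2.INTER_CUBIC))
E
python3 -c "
from br import *
rep('s17.png')"
```

```text
tilt 0.4544 az 0.2261 err deg 0.84
t 23.8 p [ 0.6162 -0.0163  0.1743] F tool [-3.2 -1.3 -8.7] T [ 0.27 -1.35 -0.03] w 0.0275 travel past home mm 3.0 lat [-0.1 -0.1]
```

View pics/zs17.png

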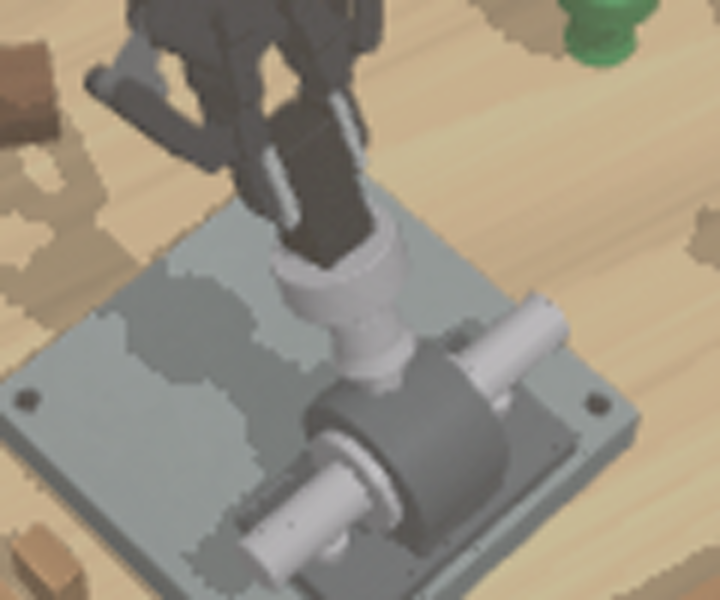

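Emit:
drive_tool --jaw '[0, 0, 0, 0, 0]' --pt "0 0 1" --pt "0 0 2" --pt "0 0 3" --pt "0 0 4" --pt "0 0 4" --yaw '[0, 0, 0, 0, 0]'

```text
time_s: 24.35
tool_pos: [0.6178, -0.016, 0.1719]
ee_rot: [-2.992, -0.331, -0.692]
force: [-8.0, -2.1, 6.9]
gripper_width: 0.0273
```

```bash
python3 -c "
from br import *
rep('s18.png')"
```

```text
tilt 0.455 az 0.2275 err deg 0.88
t 24.35 p [ 0.6178 -0.016   0.1719] F tool [-4.4  0.3 -9.8] T [ 0.24 -1.57  0.  ] w 0.0273 travel past home mm 5.8 lat [ 0.2 -0. ]
```

Emit:
drive_tool --jaw '[0, 0, 0, 0, 0]' --pt "0 0 2" --pt "0 0 3" --pt "0 0 4" --pt "0 0 5" --pt "0 0 5" --yaw '[0, 0, 0, 0, 0]'

```text
time_s: 24.9
tool_pos: [0.6193, -0.0158, 0.1687]
ee_rot: [-2.991, -0.331, -0.692]
force: [-8.0, -0.3, 8.1]
gripper_width: 0.0273
```

```bash
python3 -c "
from br import *
rep('s19.png')"
```

```text
tilt 0.4549 az 0.2297 err deg 0.89
t 24.9 p [ 0.6193 -0.0158  0.1687] F tool [ -3.5  -1.5 -10.8] T [ 0.35 -1.75  0.06] w 0.0273 travel past home mm 9.3 lat [0.2 0. ]
```

View pics/zs19.png

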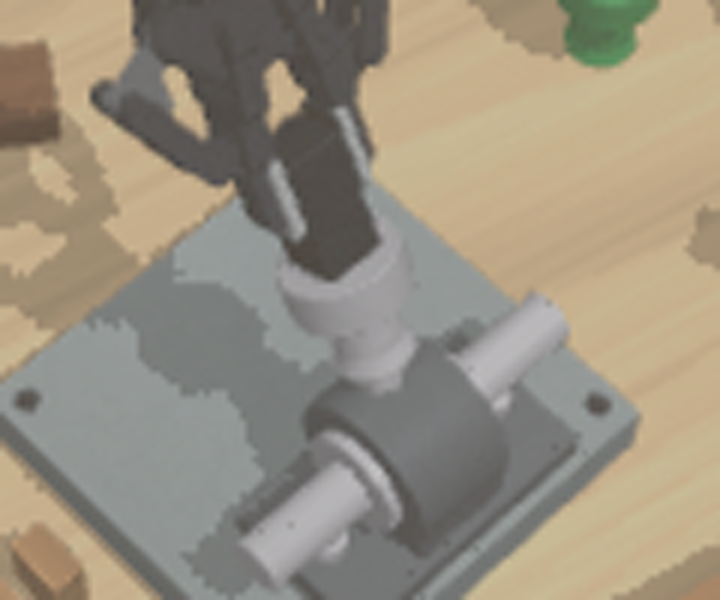

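Emit:
drive_tool --jaw '[0, 0, 0, 0, 0]' --pt "0 0 2" --pt "0 0 3" --pt "0 0 4" --pt "0 0 5" --pt "0 0 5" --yaw '[0, 0, 0, 0, 0]'

```text
time_s: 25.45
tool_pos: [0.6205, -0.0156, 0.1664]
ee_rot: [-2.99, -0.331, -0.691]
force: [-13.2, -1.2, 13.4]
gripper_width: 0.0273
```

```bash
python3 -c "
from br import *
rep('s20.png')"
```

```text
tilt 0.455 az 0.2332 err deg 0.93
t 25.45 p [ 0.6205 -0.0156  0.1664] F tool [ -5.9  -1.8 -17.8] T [ 0.51 -2.18 -0.04] w 0.0273 travel past home mm 12.0 lat [0.4 0. ]
```

View pics/zs20.png

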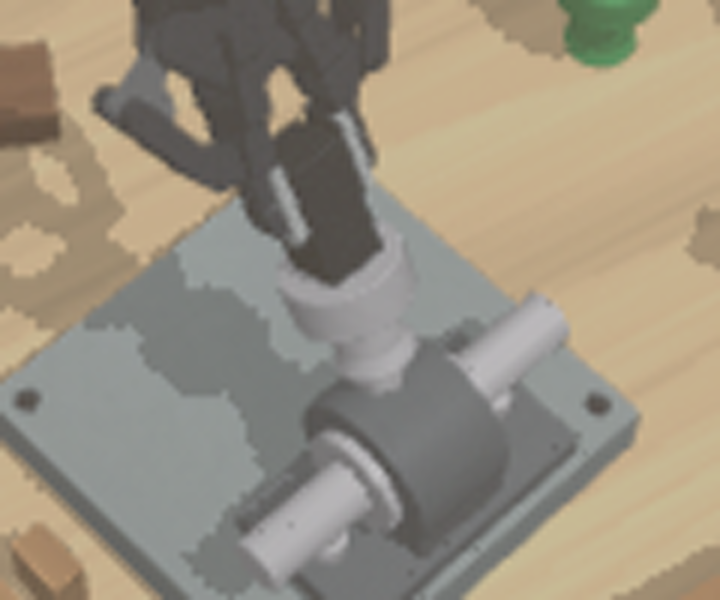

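Emit:
drive_tool --jaw '[0, 0, 0, 0, 0]' --pt "0 0 2" --pt "0 0 2" --pt "0 0 2" --pt "0 0 2" --pt "0 0 2" --yaw '[0, 0, 0, 0, 0]'

```text
time_s: 26.0
tool_pos: [0.6205, -0.0156, 0.1664]
ee_rot: [-2.988, -0.33, -0.691]
force: [-12.3, -1.1, 10.5]
gripper_width: 0.0274
```

```bash
python3 -c "
from br import *
rep('s21.png')
pic('wrist','w21.png')
rep()"
```

```text
tilt 0.455 az 0.2362 err deg 0.96
t 26.0 p [ 0.6205 -0.0156  0.1664] F tool [ -6.4  -1.7 -14.8] T [ 0.49 -2.12  0.07] w 0.0274 travel past home mm 11.9 lat [0.3 0. ]
tilt 0.4551 az 0.2362 err deg 0.96
t 26.1 p [ 0.6205 -0.0156  0.1665] F tool [ -5.4  -1.7 -15.5] T [ 0.44 -1.96  0.08] w 0.0271 travel past home mm 11.9 lat [ 0.4 -0. ]
```

View pics/s21.png

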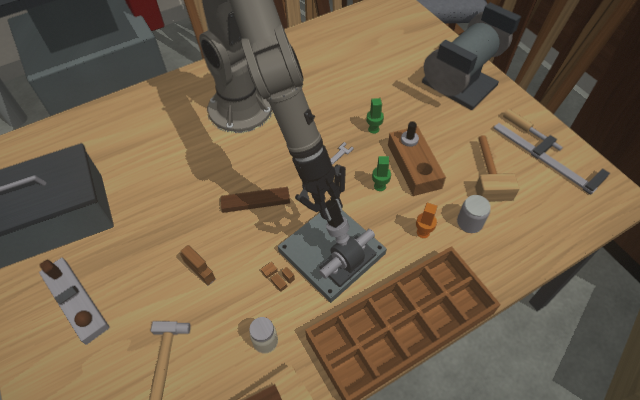

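View pics/w21.png

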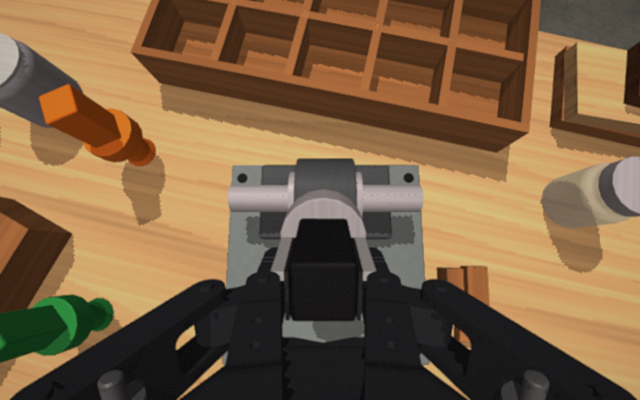

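```bash
python3 -c "
from br import *
s=load('s21');M=R.from_rotvec(env.sense()['ee_rot']).as_matrix();z=M[:,2]
Zf=lambda P:((proj(s,P)-[280,180]+.42)*6).round(1)
for d in (0,.003,.006): print(d,'mouth ctr',Zf(ball+z*(.016-d)),'lip low',Zf(ball+z*(.016-d)+M[:,0]*.0185),'lip side',Zf(ball+z*(.016-d)-M[:,1]*.0185),Zf(ball+z*(.016-d)+M[:,1]*.0185))
sl=255*(s['color'][225:255,325:365].astype(float)/255)**.6
cv2.imwrite('pics/s21zz.png',cv2.resize(sl[:,:,::-1].astype(np.uint8),None,fx=18,fy=18,interpolation=cv2.INTER_CUBIC))
"
```

```text
0 mouth ctr [372.6 355.3] lip low [402.5 371.6] lip side [405.4 327.5] [339.3 383.4]
0.003 mouth ctr [370.4 349.9] lip low [400.3 366.1] lip side [403.3 322.1] [337.1 378. ]
0.006 mouth ctr [368.2 344.4] lip low [398.1 360.7] lip side [401.1 316.6] [334.8 372.5]
```

View pics/s21zz.png

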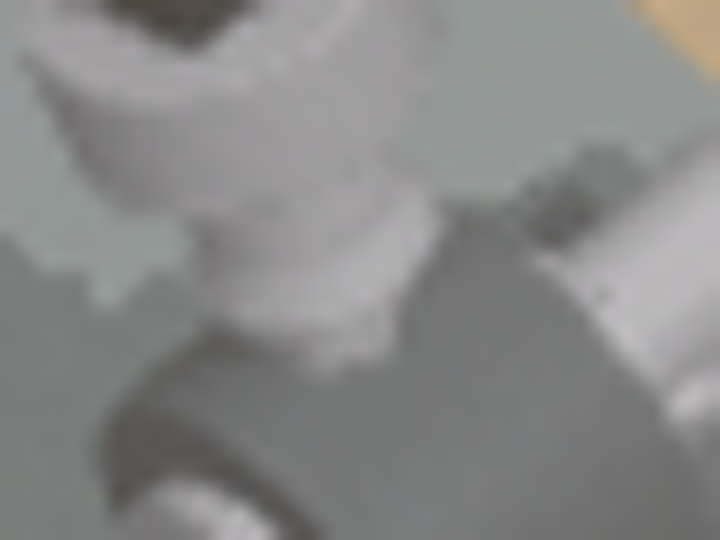

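```bash
python3 -c "
from br import *
rep()
print(env.sign_off())"
```

```text
tilt 0.4551 az 0.2362 err deg 0.96
t 26.1 p [ 0.6205 -0.0156  0.1665] F tool [ -5.4  -1.7 -15.5] T [ 0.44 -1.96  0.08] w 0.0271 travel past home mm 11.9 lat [ 0.4 -0. ]
the job is handed in; nothing more can be done
None
```

The job is done and was handed in at 26.1 s, with the arm still holding the coupler pressed on the nipple.

**Chips and scraper:** I swept all three chips off the plate's -y edge with the scraper block in one pass. I then stood the block back upright on the bench at its old spot. The pictures show a clear plate and the three chips lying on the bench. The rack's other tool, the tin, the jar and the coloured look-alikes appear unmoved.

**Tilting the tool:** The moves could not tilt the tool directly. I tilted it by driving the arm upward against a joint limit until it leaned about 26°, then pressed the coupler along its own axis.

**Last checks on the coupler:**
- **Alignment:** the tool axis was within about 1° of the nipple axis.
- **Snapped home:** the sleeve's lip in the scene picture matches its computed home position to about 1 mm along the nipple's axis. There is no direct reading of the snap.
- **Sleeve travel:** the handle was 11.9 mm past the home point, against a 12 mm stroke. The push rose from about 12.5 to 14.6 N and then jumped to about 21 N at the hard stop. It was steady at about 19 N at the end.

**Disagreements:**
- **Camera offset:** the cameras differed by up to about 5 mm on the plate's position. I used the average of direct sightings of the ball, and it went in without trouble.
- **Side force:** about 4 N of side force remained on the tool while pressed.

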